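# Sort the misplaced groceries back to their own trays

### The arm

A 6-joint arm with a two-finger parallel gripper is mounted at the origin on the work surface. World frame = base frame: x ahead of the robot, y to its left, z up, the work surface at z = 0. Lengths are in m, angles in rad, forces in N, time in s.
With the tool pointing down it reaches from about 0.275 to 0.85 m from the base axis. Payload 19 kg.
Tool frame: the origin (TCP) lies on the centre line of the jaws, within the pads' length; the fingertips stand 17 mm ahead of it and the grasp point (between the pads) lies 2 mm behind it; z points along the fingers, y is the direction in which the jaws open and shut (so a half turn about z gives the same grasp; the last joint's range is limited). The gripper opens to 85 mm and grips with 20 to 120 N. Pads are 22 mm wide; open, the fingers measure 114 mm over their backs; the gripper's body (76 mm by 85 mm) begins 54 mm behind the grasp point. The pads swing forward as they close: fully open they stand 13 mm farther back than shut.
Start: joints at [1.17, 0.15, 1.437, -0, 1.554, -0.134], TCP at [0.152, 0.555, 0.248] pointing down, gripper open.
Joint ranges: [-2.8, 2.8], [-0.68, 2.1], [0.12, 2.68], [-1.39, 4.53], [0.16, 2.79], [-2.81, 2.81]. Speed limits (rad/s): [1.89, 1.89, 2.22, 3.01, 3.01, 3.01].

### API

Orientations are given as a unit quaternion [w, x, y, z].
In Python, from plant import ctrl gives the robot as it stands.
- The arm moves only by the tool arm_command, never from a script. Its argument "steps" is a list of rows, each a list of 5 numbers: the shift along the tool's x, y, z in mm, then the turn about the tool's z in degrees, then the opening, from -1 (shut) to 1 (fully open), so that 0 is half open. In form: [[tx, ty, tz, spin, jaw], ...]. A call has 1 to 8 rows; each row shifts and turns the pose as measured when the row begins, along the tool's axes as they then stand; what a row does not reach is not made up. A row lasts 1/8 s, in which the tool goes at most 62.5 mm and 10.7 degrees, less where a joint would pass 70% of its speed; a pose out of reach is approached as far as the arm can. A call is refused whole if a number of a shift passes 62.5 or a number of a turn 10.7, either way. A call with a gripper value outside its range is refused whole. The fingers move at their own pace and stop on an object; "squeeze" is the grip in N (left out, the last holds). Time passes only in rows, so rows that do not move let the fingers close. It gives the time, the measured TCP pose, the force and the opening at its end, in the units of the state.
- ctrl.read_state(): the state, without advancing time (a new reading comes with each control period).
- ctrl.camera(name): name is "side" or "top" or "wrist"; returns the picture (400x640x3 uint8, red, green, blue); there is no depth.
- ctrl.camera_params(name): a dict with "fx", "fy", "cx", "cy" (pixels), "eye" and "rotation" of the camera in the world. Camera axes: x right, y down, z forward; pixel columns grow to the right and rows downward; lengths in m; the calibration is good to about 2 mm. A picture is of the moment at which its call begins: read the wrist's pose just before it. camera_params takes no time and is no camera call; for the wrist camera it gives the pose at the moment of the call.
- ctrl.job_done(): hands the job in, once; it reports no verdict.
Trained networks look in the newest picture that a camera, given by its name, has taken for a name from the list of things; names that differ only in an ending like _2 or _b are one class to them, and where a whole thing is asked for, a point or a joint stands for the part that bears it (a point fixed in the world has none). Each returns a list of dicts, best first, with "confidence" (0 to 1); they miss things now and then, are a little off and sometimes report something else, mostly with a low value. They report only what shows in the picture. A call takes as long as a camera call. They do not tell look-alikes from the thing itself.
- ctrl.boxes_of(camera, label): "extent" ([left, top, width, height] in pixels, round what is visible of it).
The state is a dict: "time_s": time; "joint_pos": joint angles; "qd": joint speeds; "joint_efforts": joint torques, N m; "tool_pos": TCP position; "orientation": TCP orientation; "ft_force": force on the tool from outside, world axes, zero at the start; "torque": the same for the moment, N m; "gripper_width": finger opening in m.
Only numpy, scipy, OpenCV 4.12 (cv2) and the standard library are available. Lean on these libraries where they do the work, as an engineer would, in place of code of your own. Each camera call takes 0.05 s, during which the arm holds its last target.

### The job

On the food-bank table a can, a jar and a carton each stand in the bay of a tray that stocks another kind. Move one of them into the bay of the empty tray first to make room, then bring all three home, so that each stands upright in the middle of the bay of the tray that stocks its own kind and the empty tray is empty again. Set them down gently without dropping or tipping them over, and leave the mug, the tape and the plant where they are.

Things in the scene. Friction and masses are not known exactly. Their poses are not given: they have to be found in the camera images.
- can_center (a point): loose food can, steel with a paper label, upright round cylinder 56 mm in diameter and 64 mm high, about 0.2 kg; the point is its centre, half-way up; z is its axis, up
- jar_center (a point): loose glass jar with a brass-coloured lid, about 0.2 kg: round body 60 mm in diameter and 54 mm high, then the lid 52 mm in diameter and 16 mm high, 70 mm in all; the point is its centre, half-way up (35 mm); z is its axis, up
- carton_center (a point): loose cardboard carton, an upright box of 62 mm (its x) by 44 mm (its y) and 70 mm high, about 0.12 kg; the point is its centre, half-way up; grasp it across the 44 mm, along its y
- can_tray_bay (a point): Bay of the tray that stocks cans: two fixed cans like the loose one stand in its longer part, 88 and 152 mm along -x. Fixed green tray 244 x 108 mm, walls 14 mm high, 4 mm thick. A cross wall parts off a square bay, 100 x 100 mm inside, at the end away from the robot. The point: centre of the bay floor, 4 mm above the table; x along the tray, away from its longer part, z up.
- jar_tray_bay (a point): Bay of the tray that stocks jars: two fixed jars like the loose one stand in its longer part, 88 and 152 mm along -x. Fixed green tray 244 x 108 mm, walls 14 mm high, 4 mm thick. A cross wall parts off a square bay, 100 x 100 mm inside, at the end away from the robot. The point: centre of the bay floor, 4 mm above the table; x along the tray, away from its longer part, z up.
- carton_tray_bay (a point): Bay of the tray that stocks cartons: two fixed cartons like the loose one stand in its longer part, 88 and 152 mm along -x. Fixed green tray 244 x 108 mm, walls 14 mm high, 4 mm thick. A cross wall parts off a square bay, 100 x 100 mm inside, at the end away from the robot. The point: centre of the bay floor, 4 mm above the table; x along the tray, away from its longer part, z up.
- spare_tray_bay (a point): Bay of the empty tray: nothing stands in any part of it. Fixed green tray 244 x 108 mm, walls 14 mm high, 4 mm thick. A cross wall parts off a square bay, 100 x 100 mm inside, at the end away from the robot. The point: centre of the bay floor, 4 mm above the table; x along the tray, away from its longer part, z up.
- mug: bystander: white mug, 76 mm in diameter, 90 mm high, handle at its +y; origin at the centre of its underside
- tape: bystander: roll of brown packing tape lying flat, 90 mm across, 48 mm high; origin at the centre of its underside
- plant_pot: bystander: small leafy plant in a white pot, 96 mm across, pot 75 mm and leaves 120 mm high; origin at the centre of its underside
Things that resemble listed ones, but are neither listed nor needed, are in the scene too. What is shaped like the part that bears carton_center but purple or red is not meant.

How it is judged:
By the outcome, as a careful person would: the job done as asked, in the order asked, and still so for the second after the job is handed in, with the robot touching nothing.
It also fails if it takes over 112 s, if anything falls off the work surface, if the arm or the gripper's body presses on something with over 40 N, if the wrist force passes 120 N, or if a joint passes its speed limit or range.

## Working session

There is one attempt and no reset: what is moved stays moved. The work goes in short steps, Python scripts to look and compute and a tool call to move; the robot and the scene stay as the last step left them, time stands still between calls to the robot, and variables do not carry over. Pictures are saved under pics/ and viewed, and the job is handed in when it is done.

Besides the shell and the picture viewer there is one more tool, called after ">>>" as name(argument=value, ...) on one line, values as JSON. arm_command: Moves the arm, as the interface text tells. Its arguments: {"type":"object","properties":{"steps":{"type":"array"},"squeeze":{"type":"number"}},"required":["steps"]}

```bash
mkdir -p pics; ls
python3 - <<'E'
from plant import ctrl
import cv2,json
for n in("side","top","wrist"):
    im=ctrl.camera(n); cv2.imwrite(f"pics/{n}0.png",im[:,:,::-1])
    p=ctrl.camera_params(n); print(n,p)
for n in("top","side"):
  for l in ["can_center","jar_center","carton_center","mug","tape","plant_pot","can_tray_bay","spare_tray_bay"]:
    try: print(n,l,[(round(b["confidence"],2),[round(v) for v in b["extent"]]) for b in ctrl.boxes_of(n,l)])
    except Exception as e: print(n,l,e)
print(ctrl.read_state())
E
```

```text
pics
side {'fx': 497.1552447112733, 'fy': 497.1552447112733, 'cx': 325.133186266422, 'cy': 200.10501485248943, 'eye': array([ 0.39351711, -0.84048862,  0.78286052]), 'rotation': array([-0.44040583,  0.89400944, -0.06773682,  0.04692067])}
top {'fx': 432.2060919291767, 'fy': 432.2060919291767, 'cx': 316.9799581697057, 'cy': 203.08272866097437, 'eye': array([0.42895761, 0.05689117, 1.34561852]), 'rotation': array([ 0.05014855, -0.70270014,  0.70886225, -0.03481289])}
wrist {'fx': 316.31925319562737, 'fy': 316.31925319562737, 'cx': 321.48382039113875, 'cy': 195.05580312011685, 'eye': array([0.0691429 , 0.57596819, 0.37312721]), 'rotation': array([0.13300334, 0.78385277, 0.59809749, 0.10081836])}
top can_center [(0.66, [234, 225, 21, 17])]
top jar_center [(0.93, [430, 208, 22, 22])]
top carton_center [(0.78, [230, 160, 23, 23]), (0.76, [185, 262, 24, 24]), (0.57, [300, 225, 20, 21])]
top mug [(0.6, [385, 137, 43, 33])]
top tape [(0.7, [325, 142, 30, 34])]
top plant_pot [(0.66, [274, 141, 32, 34])]
top can_tray_bay [(0.9, [290, 216, 41, 82])]
top spare_tray_bay [(0.68, [360, 210, 49, 86])
[... 507 characters left out ...]
0.95, 'joint_pos': array([ 1.16999996e+00,  1.50509972e-01,  1.43741198e+00,  5.35862990e-06,
        1.55382580e+00, -1.34024226e-01]), 'qd': array([-2.38360496e-04,  8.49602120e-04, -6.26896493e-04, -3.32341913e-04,
       -4.79777620e-05,  3.07705616e-04]), 'joint_efforts': array([-2.27440411e-03, -7.12781167e+01, -5.71058643e+01, -3.61073453e-04,
        1.37195526e-03,  2.31419053e-04]), 'tool_pos': array([0.15159629, 0.55461505, 0.24825492]), 'orientation': array([-2.30744810e-05,  1.32990935e-01,  9.91117251e-01, -7.40835879e-05]), 'ft_force': array([ 0.64298505, -0.26717924, -0.66526572]), 'torque': array([-0.01072065, -0.01403618,  0.01116239]), 'gripper_width': 0.08537662081951329}
```

View pics/top0.png

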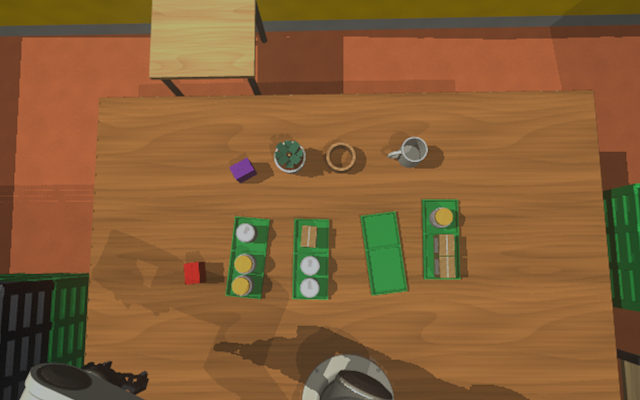

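View pics/side0.png

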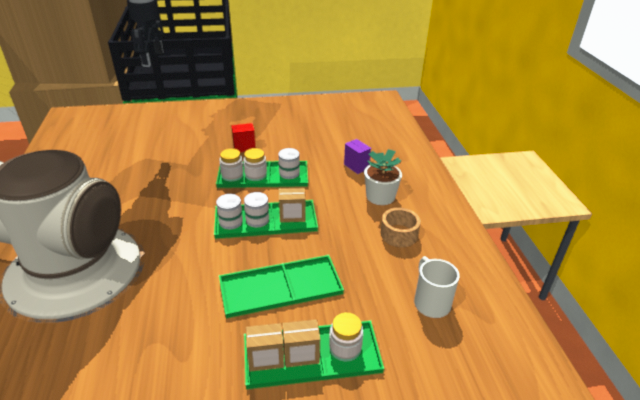

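Run:
```python
import cv2
a=cv2.imread("pics/top0.png")[120:310,170:510]; cv2.imwrite("pics/top0z.png",cv2.resize(a,(800,447),interpolation=cv2.INTER_CUBIC))
a=cv2.imread("pics/side0.png")[100:380,180:480]; cv2.imwrite("pics/side0z.png",cv2.resize(a,(642,600),interpolation=cv2.INTER_CUBIC))
```

```text
(no output)
```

View pics/top0z.png

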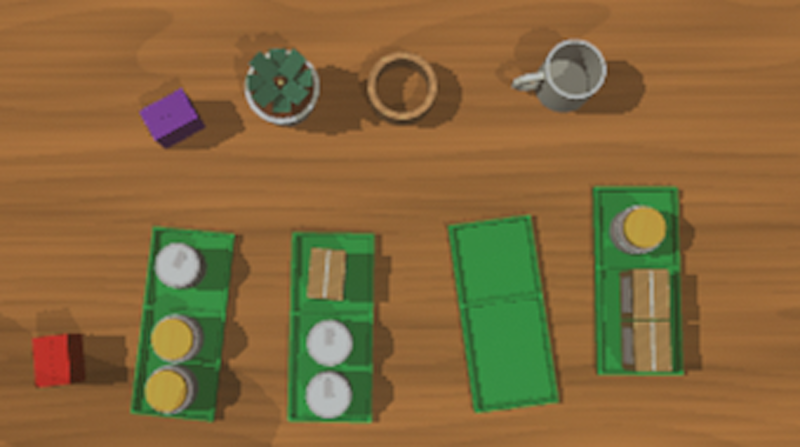

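View pics/side0z.png

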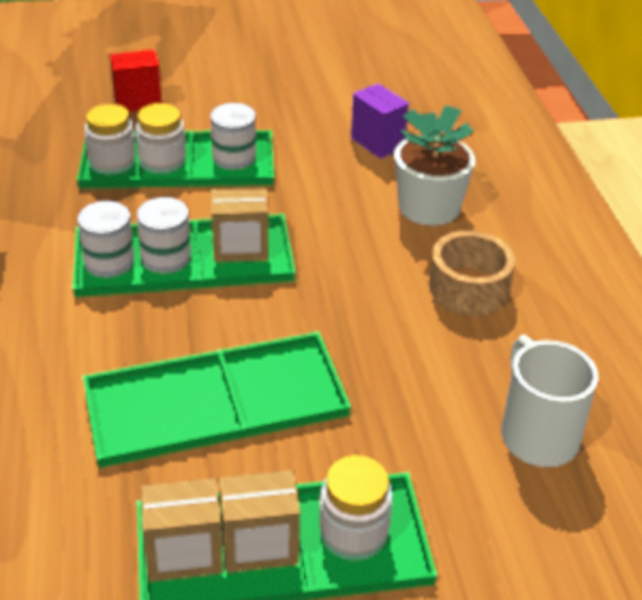

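```bash
cat > h.py <<'E'
import numpy as np,cv2
from scipy.spatial.transform import Rotation as R
from scipy.optimize import minimize
def Rm(q): return R.from_quat([q[1],q[2],q[3],q[0]]).as_matrix()
def proj(p,X):
    X=np.atleast_2d(X); c=(X-p["eye"])@Rm(p["rotation"])
    return np.c_[p["fx"]*c[:,0]/c[:,2]+p["cx"],p["fy"]*c[:,1]/c[:,2]+p["cy"]]
def back(p,uv,z):
    uv=np.atleast_2d(np.asarray(uv,float))
    d=np.c_[(uv[:,0]-p["cx"])/p["fx"],(uv[:,1]-p["cy"])/p["fy"],np.ones(len(uv))]@Rm(p["rotation"]).T
    s=(z-p["eye"][2])/d[:,2]; return p["eye"]+s[:,None]*d
def boxpts(x,y,a,l,w,z0,z1):
    c,s=np.cos(a),np.sin(a)
    return np.array([[x+c*u*l/2-s*v*w/2,y+s*u*l/2+c*v*w/2,z] for z in(z0,z1) for u in(-1,1) for v in(-1,1)])
def cyl(x,y,segs):
    t=np.linspace(0,2*np.pi,48)
    return np.array([[x+r*np.cos(k),y+r*np.sin(k),z] for (r,z) in segs for k in t])
S=8
def raster(pts,roi):
    u0,v0,u1,v1=roi
    q=cv2.convexHull(((pts+0.5-[u0,v0])*S).astype(np.float32)).round().astype(np.int32)
    m=np.zeros(((v1-v0)*S,(u1-u0)*S),np.float32); cv2.fillConvexPoly(m,q,1)
    return cv2.resize(m,(u1-u0,v1-v0),interpolation=cv2.INTER_AREA)
E
cat > m1.py <<'E'
from h import *
from plant import ctrl
im=cv2.imread("pics/top0.png"); p=ctrl.camera_params("top")
hsv=cv2.cvtColor(im,cv2.COLOR_BGR2HSV)
g=cv2.inRange(hsv,(48,90,30),(80,255,255))
n,lab,st,ce=cv2.connectedComponentsWithStats(g)
for i in range(1,n):
    if st[i,4]<300 or st[i,0]<150 or st[i,0]>500 : continue
    ys,xs=np.where(lab==i); h=cv2.convexHull(np.c_[xs,ys].astype(np.int32))
    x,y,w,hh=st[i,:4]; roi=(x-6,y-6,x+w+6,y+hh+6)
    H=np.zeros(g.shape,np.uint8); cv2.fillConvexPoly(H,h,1); H=H[roi[1]:roi[3],roi[0]:roi[2]].astype(np.float32)
    rc=cv2.minAreaRect(h.astype(np.float32)); c=back(p,[rc[0]],0.01)[0]
    bp=back(p,cv2.boxPoints(rc),.014)
    e=[bp[1]-bp[0],bp[2]-bp[1]]; L=[np.linalg.norm(k) for k in e]; k=e[int(np.argmax(L))]; a=np.arctan2(k[1],k[0]); a=(a+np.pi/2)%np.pi-np.pi/2
    f=lambda q:np.sum((raster(proj(p,boxpts(q[0],q[1],q[2],.244,.108,0,.014)),roi)-H)**2)
    r=minimize(f,[c[0],c[1],a],method="Nelder-Mead",options=dict(initial_simplex=np.array([c[0],c[1],a])+np.array([[0,0,0],[.01,0,0],[0,.01,0],[0,0,.08]])))
    q=r.x; 
    print("tray",q.round(4),"deg",np.degrees(q[2]).round(2),"cost",r.fun.round(1),H.sum(),"bay",(q[:2]+.068*np.array([np.cos(q[2]),np.sin(q[2])])).round(4), "L",np.round(L,3))
E
python3 m1.py
```

```text
tray [ 0.4773 -0.2926 -0.0097] deg -0.56 cost 42.0 2918.0 bay [ 0.5453 -0.2932] L [0.113 0.24 ]
tray [ 0.4362 -0.1163  0.1174] deg 6.73 cost 32.3 2943.0 bay [ 0.5037 -0.1084] L [0.11  0.243]
tray [ 0.4264  0.3014 -0.1042] deg -5.97 cost 24.7 2887.0 bay [0.494  0.2943] L [0.244 0.11 ]
tray [ 0.4203  0.1073 -0.0292] deg -1.67 cost 27.1 2879.0 bay [0.4883 0.1053] L [0.242 0.109]
```

```bash
cat > m2.py <<'E'
from h import *
from plant import ctrl
p=ctrl.camera_params("top")
for l,z in(("can_center",.036),("jar_center",.039),("carton_center",.039)):
    for b in ctrl.boxes_of("top",l):
        x,y,w,h=b["extent"]; print(l,back(p,[[x+w/2,y+h/2]],z+.015).round(4),round(b["confidence"],2))
s=ctrl.read_state(); print(Rm(s["orientation"]).round(3))
ps=ctrl.camera_params("wrist"); M=Rm(s["orientation"]); print("cam in tool",M.T@(ps["eye"]-s["tool_pos"]), (M.T@Rm(ps["rotation"])).round(3))
E
python3 m2.py
```

```text
can_center [[0.4942 0.3013 0.051 ]] 0.66
jar_center [[ 0.5356 -0.2842  0.054 ]] 0.93
carton_center [[0.6845 0.3125 0.054 ]] 0.78
carton_center [[0.3777 0.4415 0.054 ]] 0.76
carton_center [[0.4867 0.107  0.054 ]] 0.57
[[-0.965  0.264 -0.   ]
 [ 0.264  0.965 -0.   ]
 [ 0.    -0.    -1.   ]]
cam in tool [ 0.08517417 -0.0011319  -0.12527224] [[-0.001 -0.944 -0.329]
 [ 1.    -0.    -0.   ]
 [ 0.    -0.329  0.944]]
```

>>> arm_command(steps=[[-50, -22, 0, 0, 1], [-50, -22, 0, 0, 1], [-50, -22, 0, 0, 1], [-50, -22, 0, 0, 1], [-50, -22, 0, 0, 1], [-50, -22, 0, 0, 1], [-50, -22, 0, 0, 1], [0, 0, 0, -10, 1]])

```text
time_s: 2.1
tool_pos: [0.4573, 0.3064, 0.2482]
orientation: [0.0, 0.043, 0.999, 0.0]
ft_force: [-0.6, 0.0, -0.9]
gripper_width: 0.0852
```

>>> arm_command(steps=[[0, 0, 0, -8, 1], [0, 0, 0, 0, 1]])

```text
time_s: 2.35
tool_pos: [0.4581, 0.3055, 0.248]
orientation: [0.0, -0.028, 1.0, 0.0]
ft_force: [-0.5, 0.3, -0.1]
gripper_width: 0.0855
```

```bash
cat >> h.py <<'E'
def shot(ctrl,name):
    s=ctrl.read_state(); p=ctrl.camera_params("wrist"); im=ctrl.camera("wrist")[:,:,::-1].copy(); cv2.imwrite("pics/%s.png"%name,im)
    import pickle; pickle.dump((s,p),open("pics/%s.pkl"%name,"wb"))
    M=Rm(s["orientation"]); print("t",s["time_s"],"tcp",s["tool_pos"].round(4),"yaw(y axis) deg",np.degrees(np.arctan2(M[1,1],M[0,1])).round(2),"zax",M[:,2].round(3),"F",s["ft_force"].round(1),"w",round(s["gripper_width"],4))
    return s,p,im
E
python3 -c "
from h import *
from plant import ctrl
shot(ctrl,'w1')"
```

```text
t 2.35 tcp [0.4581 0.3055 0.248 ] yaw(y axis) deg 93.17 zax [ 0.001  0.001 -1.   ] F [-0.5  0.3 -0.1] w 0.0855
```

View pics/w1.png

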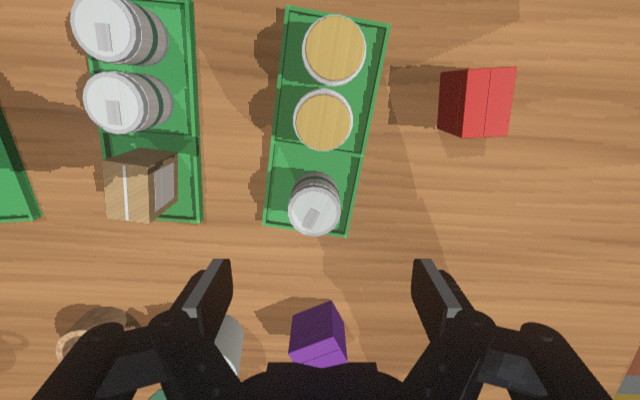

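```bash
cat >> h.py <<'E'
import pickle
SEG={"can":[(.028,.0),(.028,.064)],"jar":[(.030,0),(.030,.054),(.026,.070)]}
def fitsil(p,mask,kind,x0,z0=.004,lift=0):
    """fit silhouette to mask (uint8 0/1); x0=(x,y) or (x,y,a) ; top-level"""
    P=lambda q: cyl(q[0],q[1],[(r,z+z0) for r,z in SEG[kind]]) if kind in SEG else boxpts(q[0],q[1],q[2],.062,.044,z0,z0+.070)
    uv=proj(p,P(x0)); roi=(max(0,int(uv[:,0].min())-20),max(0,int(uv[:,1].min())-20),min(640,int(uv[:,0].max())+20),min(400,int(uv[:,1].max())+20))
    H=mask[roi[1]:roi[3],roi[0]:roi[2]].astype(np.float32)
    f=lambda q:np.sum((raster(proj(p,P(q)),roi)-H)**2)
    x0=np.array(x0,float); d=np.vstack([x0]+[x0+np.eye(len(x0))[i]*(.008 if i<2 else .12) for i in range(len(x0))])
    r=minimize(f,x0,method="Nelder-Mead",options=dict(initial_simplex=d,xatol=1e-5)); 
    return r.x,r.fun,H.sum(),proj(p,P(r.x))
def fittray(p,g,seed,w=None):
    uv=proj(p,boxpts(*seed,.244,.108,0,.014)); 
    m=np.zeros(g.shape,np.uint8); cv2.fillConvexPoly(m,cv2.convexHull(uv.astype(np.int32)),1); m=cv2.dilate(m,np.ones((25,25)))
    k=(g>0)&(m>0); n,lab,st,_=cv2.connectedComponentsWithStats(k.astype(np.uint8)); 
    k=np.isin(lab,[i for i in range(1,n) if st[i,4]>60])
    ys,xs=np.where(k); H=np.zeros(g.shape,np.uint8); cv2.fillConvexPoly(H,cv2.convexHull(np.c_[xs,ys].astype(np.int32)),1)
    roi=(max(0,int(uv[:,0].min())-25),max(0,int(uv[:,1].min())-25),min(640,int(uv[:,0].max())+25),min(400,int(uv[:,1].max())+25))
    H=H[roi[1]:roi[3],roi[0]:roi[2]].astype(np.float32)
    f=lambda q:np.sum((raster(proj(p,boxpts(*q,.244,.108,0,.014)),roi)-H)**2)
    x0=np.array(seed,float)
    r=minimize(f,x0,method="Nelder-Mead",options=dict(initial_simplex=x0+np.array([[0,0,0],[.008,0,0],[0,.008,0],[0,0,.06]])))
    q=r.x; return q,r.fun,H.sum(),q[:2]+.068*np.array([np.cos(q[2]),np.sin(q[2])])
def green(im): return cv2.inRange(cv2.cvtColor(im,cv2.COLOR_BGR2HSV),(48,90,25),(80,255,255))
def draw(im,uv,c=(0,0,255)): cv2.polylines(im,[cv2.convexHull(uv.astype(np.float32)).round().astype(np.int32)],True,c,1)
TR=dict(jar=(.4264,.3014,-.1042),can=(.4203,.1073,-.0292),spare=(.4362,-.1163,.1174),carton=(.4773,-.2926,-.0097))
E
cat > m3.py <<'E'
from h import *
im=cv2.imread("pics/w1.png"); s,p=pickle.load(open("pics/w1.pkl","rb"))
hsv=cv2.cvtColor(im,cv2.COLOR_BGR2HSV); g=green(im)
print(hsv[210,313],hsv[190,315],hsv[180,315],hsv[200,340],hsv[180,290])
q=fittray(p,g,TR["jar"]); print("jar tray",q); draw(im,proj(p,boxpts(*q[0],.244,.108,0,.014)))
m=((hsv[...,1]<80)&(hsv[...,2]>40)).astype(np.uint8)
f=fitsil(p,m,"can",(.494,.297)); print("can",f[:3]); draw(im,f[3],(255,0,0))
cv2.imwrite("pics/o1.png",cv2.resize(im[0:260,180:460],(646,600))); cv2.imwrite("pics/o1m.png",m[0:260,180:460]*255)
E
python3 m3.py
```

```text
[  8   6 172] [ 60   1 175] [21 33 99] [ 64  99 162] [ 63 117 126]
jar tray (array([ 0.42623681,  0.30038171, -0.10515454]), np.float64(89.11083984375), np.float32(21535.0), array([0.4938612 , 0.29324437]))
can (array([0.49842303, 0.29830191]), np.float64(95.969970703125), np.float32(2888.0))
```

View pics/o1.png

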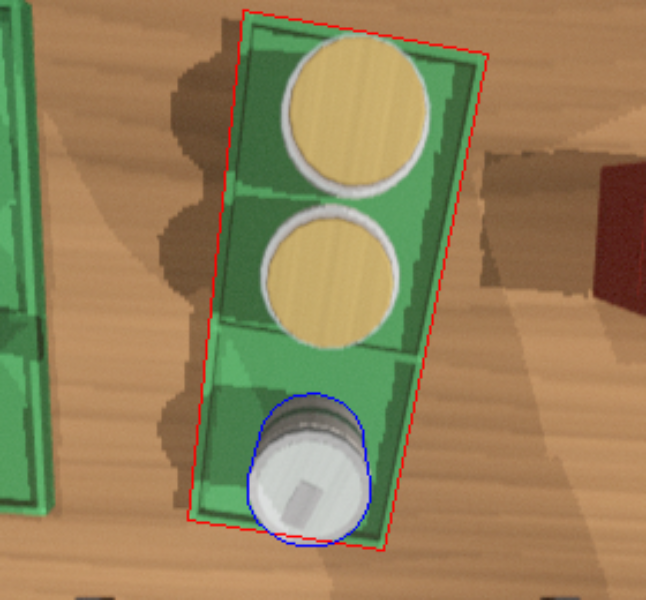

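```bash
cat > go.py <<'E'
import sys; from h import *
from plant import ctrl
# go.py x y z yaw(deg of tool y axis)
a=[float(v) for v in sys.argv[1:5]]
s=ctrl.read_state(); M=Rm(s["orientation"]); yaw=np.degrees(np.arctan2(M[1,1],M[0,1]))
d=M.T@(np.array(a[:3])-s["tool_pos"]); print("t",round(s["time_s"],2),"tool delta mm",(d*1000).round(1),"spin",round(yaw-a[3],2),"zax",M[:,2].round(4),"F",s["ft_force"].round(1),"w",round(s["gripper_width"],4),"tcp",s["tool_pos"].round(4))
th=np.radians(a[3]); M2=np.c_[[-np.sin(th),np.cos(th),0],[np.cos(th),np.sin(th),0],[0,0,-1]]
print("after-spin delta",((M2.T@(np.array(a[:3])-s["tool_pos"]))*1000).round(1))
E
python3 go.py 0.4984 0.2983 0.042 84
```

```text
t 2.4 tool delta mm [-39.8  -9.5 206.1] spin 9.06 zax [ 7.e-04  5.e-04 -1.e+00] F [ 0.4  0.3 -0.9] w 0.0858 tcp [0.458  0.3056 0.2481]
after-spin delta [-40.9  -3.  206.1]
```

>>> arm_command(steps=[[-40, -9, 0, 9.2, 1], [0, 0, 0, 0, 1], [0, 0, 50, 0, 1], [0, 0, 50, 0, 1], [0, 0, 40, 0, 1], [0, 0, 0, 0, 1]])

```text
time_s: 3.15
tool_pos: [0.4976, 0.3008, 0.1062]
orientation: [0.001, 0.062, 0.998, 0.001]
ft_force: [0.1, -0.1, 0.5]
gripper_width: 0.0855
```

```bash
python3 go.py 0.4984 0.2983 0.042 84; python3 -c "
from h import *
from plant import ctrl
shot(ctrl,'w2')"
```

```text
t 3.15 tool delta mm [-1.  -2.6 64.2] spin -1.06 zax [ 0.0029  0.0023 -1.    ] F [ 0.1 -0.1  0.5] w 0.0855 tcp [0.4976 0.3008 0.1062]
after-spin delta [-1.1 -2.4 64.2]
t 3.15 tcp [0.4976 0.3008 0.1062] yaw(y axis) deg 82.94 zax [ 0.003  0.002 -1.   ] F [ 0.1 -0.1  0.5] w 0.0855
```

View pics/w2.png

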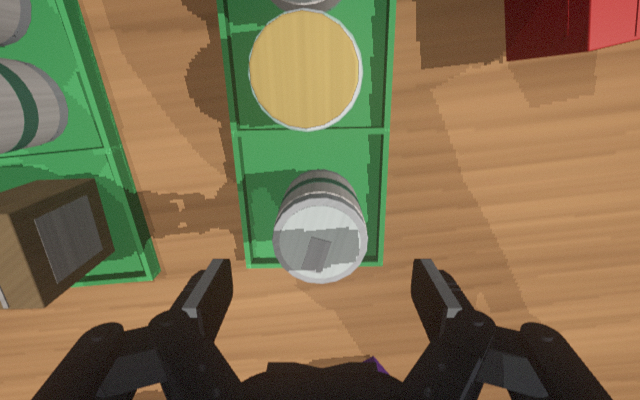

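Run:
```python
from h import *
im=cv2.imread("pics/w2.png"); s,p=pickle.load(open("pics/w2.pkl","rb"))
hsv=cv2.cvtColor(im,cv2.COLOR_BGR2HSV)
m=((hsv[...,1]<80)&(hsv[...,2]>40)).astype(np.uint8); m[:,:236]=0;m[290:]=0;m[250:,400:]=0
print(fitsil(p,m,"can",(.498,.298))[:3])
```

```text
(array([0.49801557, 0.29876637]), np.float64(188.0849609375), np.float32(8577.0))
```

>>> arm_command(steps=[[-1, -2, 22, -1, 1], [0, 0, 20, 0, 1], [0, 0, 20, 0, 1], [0, 0, 0, 0, 1], [0, 0, 0, 0, -1], [0, 0, 0, 0, -1], [0, 0, 0, 0, -1], [0, 0, 0, 0, -1]], squeeze=40)

```text
time_s: 4.2
tool_pos: [0.5039, 0.3024, 0.0557]
orientation: [0.009, 0.054, 0.998, 0.005]
ft_force: [0.4, -0.1, -1.3]
gripper_width: 0.0549
```

>>> arm_command(steps=[[0, 0, 0, 0, -1], [0, 0, 0, 0, -1]])

```text
time_s: 4.45
tool_pos: [0.5038, 0.3024, 0.0557]
orientation: [0.009, 0.054, 0.998, 0.005]
ft_force: [0.0, -0.2, -3.0]
gripper_width: 0.0549
```

```bash
python3 go.py 0.4981 0.2986 0.042 84
```

```text
t 4.45 tool delta mm [ 5.5 -4.6 13.6] spin -0.17 zax [ 0.0187  0.0093 -0.9998] F [ 0.  -0.2 -3. ] w 0.0549 tcp [0.5038 0.3024 0.0557]
after-spin delta [ 5.3 -4.4 13.7]
```

>>> arm_command(steps=[[0, 0, -15, 0, -1], [0, 0, -30, 0, -1], [0, 0, -40, 0, -1], [0, 0, -40, 0, -1], [0, 0, -40, 0, -1], [0, 0, 0, 0, -1]])

```text
time_s: 5.2
tool_pos: [0.5002, 0.3007, 0.2312]
orientation: [0.01, 0.054, 0.998, 0.006]
ft_force: [-0.4, 1.0, -2.7]
gripper_width: 0.0549
```

```bash
python3 go.py 0.5037 -0.1084 0.18 96.7;  python3 -c "
from h import *
from plant import ctrl
shot(ctrl,'w3')"
```

```text
t 5.2 tool delta mm [ -46.5 -406.9   47.1] spin -12.86 zax [ 0.0209  0.0103 -0.9997] F [-0.4  1.  -2.7] w 0.0549 tcp [0.5002 0.3007 0.2312]
after-spin delta [  44.2 -406.7   51.2]
t 5.2 tcp [0.5002 0.3007 0.2312] yaw(y axis) deg 83.84 zax [ 0.021  0.01  -1.   ] F [-0.4  1.  -2.7] w 0.0549
```

View pics/w3.png

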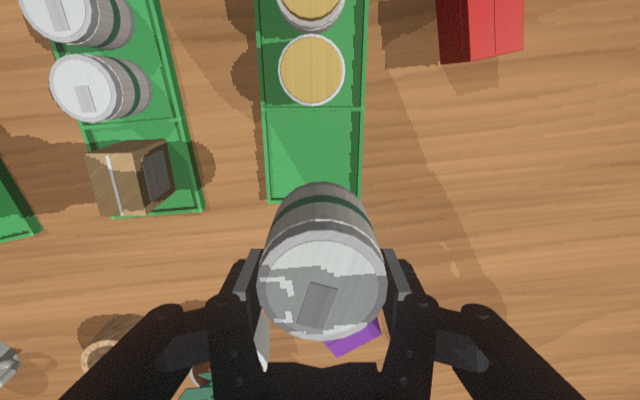

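>>> arm_command(steps=[[0, -25, 0, -6.4, -1], [5, -50, 0, -6.4, -1], [5, -50, 0, 0, -1], [5, -50, 0, 0, -1], [5, -50, 0, 0, -1], [5, -50, 0, 0, -1], [5, -50, 0, 0, -1], [5, -50, 0, 0, -1]])

```text
time_s: 6.25
tool_pos: [0.4954, -0.0842, 0.2193]
orientation: [0.004, -0.064, 0.998, 0.004]
ft_force: [1.4, 0.5, -1.6]
gripper_width: 0.0552
```

```bash
python3 go.py 0.5037 -0.1084 0.18 96.7
```

```text
t 6.25 tool delta mm [ -4.7 -25.4  39.1] spin 0.69 zax [ 0.0083  0.0093 -0.9999] F [ 1.4  0.5 -1.6] w 0.0552 tcp [ 0.4954 -0.0842  0.2193]
after-spin delta [ -5.4 -25.   39.3]
```

>>> arm_command(steps=[[-3, -13, 0, 0, -1], [-3, -13, 0, 0, -1], [0, 0, 0, 0, -1]])

```text
time_s: 6.62
tool_pos: [0.5042, -0.1119, 0.2171]
orientation: [0.003, -0.063, 0.998, 0.005]
ft_force: [-0.3, 0.2, -0.8]
gripper_width: 0.0548
```

```bash
python3 go.py 0.5037 -0.1084 0.18 96.7;  python3 -c "
from h import *
from plant import ctrl
s,p,im=shot(ctrl,'w4')
q=fittray(p,green(im),TR['spare']); print(q)
draw(im,proj(p,boxpts(*q[0],.244,.108,0,.014))); b=q[3]
u=proj(p,[[b[0],b[1],.004]])[0]; cv2.circle(im,tuple(int(v) for v in u),3,(255,0,0),-1)
cv2.imwrite('pics/o4.png',im)"
```

```text
t 6.62 tool delta mm [ 0.3  3.2 37.2] spin 0.49 zax [ 0.005   0.0106 -0.9999] F [-0.3  0.2 -0.8] w 0.0548 tcp [ 0.5042 -0.1119  0.2171]
after-spin delta [ 0.1  3.5 37.1]
t 6.625 tcp [ 0.5042 -0.1119  0.2171] yaw(y axis) deg 97.19 zax [ 0.005  0.011 -1.   ] F [-0.3  0.2 -0.8] w 0.0548
(array([ 0.43268667, -0.1167434 ,  0.12062492]), np.float64(173.804931640625), np.float32(23146.0), array([ 0.50019256, -0.10856079]))
```

View pics/o4.png

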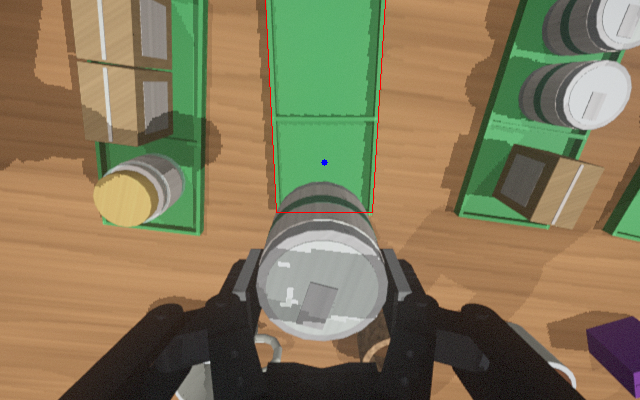

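Run:
```python
from h import *
for n,uv in(("w3",(322,286)),("w4",(322,285))):
    s,p=pickle.load(open(f"pics/{n}.pkl","rb")); X=back(p,[uv],s["tool_pos"][2]+.0123)[0]; M=Rm(s["orientation"])
    print(X.round(4),(M.T@(X-s["tool_pos"])*1000).round(1))
```

```text
[0.4943 0.3002 0.2435] [  5.5  -0.9 -12.4]
[ 0.498  -0.1136  0.2294] [  6.3  -0.8 -12.3]
```

>>> arm_command(steps=[[-4, 3, 30, 0, -1], [0, 0, 30, 0, -1], [0, 0, 30, 0, -1], [0, 0, 20, 0, -1], [0, 0, 0, 0, -1]])

```text
time_s: 7.3
tool_pos: [0.5086, -0.1009, 0.1048]
orientation: [0.003, -0.066, 0.998, 0.006]
ft_force: [0.3, 0.4, -2.3]
gripper_width: 0.0548
```

```bash
python3 go.py 0.5077 -0.1078 0.056 96.8
```

```text
t 7.3 tool delta mm [ 2.2 -7.2 48.7] spin 0.8 zax [ 0.006   0.0114 -0.9999] F [ 0.3  0.4 -2.3] w 0.0548 tcp [ 0.5086 -0.1009  0.1048]
after-spin delta [ 1.7 -6.8 48.8]
```

>>> arm_command(steps=[[2, -7, 15, 0.8, -1], [0, 0, 15, 0, -1], [0, 0, 8, 0, -1], [0, 0, 0, 0, -1]])

```text
time_s: 7.8
tool_pos: [0.5085, -0.1075, 0.0659]
orientation: [0.004, -0.059, 0.998, 0.005]
ft_force: [0.5, 0.2, -0.6]
gripper_width: 0.0548
```

```bash
python3 go.py 0.5077 -0.1078 0.056 96.8
```

```text
t 7.8 tool delta mm [ 0.9 -0.3  9.8] spin -0.0 zax [ 0.0079  0.0108 -0.9999] F [ 0.5  0.2 -0.6] w 0.0548 tcp [ 0.5085 -0.1075  0.0659]
after-spin delta [ 0.8 -0.2  9.9]
```

>>> arm_command(steps=[[1, 0, 5, 0, -1], [0, 0, 3, 0, -1], [0, 0, 2, 0, -1], [0, 0, 0, 0, -1]])

```text
time_s: 8.3
tool_pos: [0.508, -0.1077, 0.056]
orientation: [0.005, -0.059, 0.998, 0.005]
ft_force: [0.8, 0.7, -3.2]
gripper_width: 0.0552
```

```bash
python3 go.py 0.5077 -0.1078 0.056 96.8
```

```text
t 8.3 tool delta mm [ 0.3 -0.1  0. ] spin -0.0 zax [ 0.0092  0.0104 -0.9999] F [ 0.8  0.7 -3.2] w 0.0552 tcp [ 0.508  -0.1077  0.056 ]
after-spin delta [ 0.3 -0.1  0. ]
```

>>> arm_command(steps=[[0, 0, 1, 0, -1], [0, 0, 0, 0, -1]])

```text
time_s: 8.55
tool_pos: [0.5081, -0.1077, 0.0551]
orientation: [0.005, -0.059, 0.998, 0.005]
ft_force: [-0.6, -0.7, -1.6]
gripper_width: 0.0555
```

>>> arm_command(steps=[[0, 0, 0.5, 0, -1], [0, 0, 0, 0, -1]])

```text
time_s: 8.8
tool_pos: [0.5082, -0.1078, 0.0547]
orientation: [0.005, -0.059, 0.998, 0.005]
ft_force: [0.2, 0.3, -1.1]
gripper_width: 0.055
```

>>> arm_command(steps=[[0, 0, 0, 0, 0.3], [0, 0, 0, 0, 0.6], [0, 0, 0, 0, 1], [0, 0, 0, 0, 1], [0, 0, 0, 0, 1]])

```text
time_s: 9.43
tool_pos: [0.5084, -0.1079, 0.0551]
orientation: [0.006, -0.059, 0.998, 0.005]
ft_force: [0.5, 0.6, -0.1]
gripper_width: 0.0854
```

>>> arm_command(steps=[[0, 0, -20, 0, 1], [0, 0, -40, 0, 1], [0, 0, -50, 0, 1], [0, 0, -50, 0, 1], [0, -40, 0, 5, 1], [0, -50, 0, 0, 1], [0, -40, 0, 0, 1], [0, 0, 0, 0, 1]])

```text
time_s: 10.42
tool_pos: [0.5141, -0.2425, 0.2196]
orientation: [0.006, -0.015, 1.0, 0.005]
ft_force: [0.1, 0.3, -0.2]
gripper_width: 0.0855
```

```bash
python3 go.py 0.54 -0.286 0.2 90;  python3 -c "
from h import *
from plant import ctrl
s,p,im=shot(ctrl,'w5')"
```

```text
t 10.43 tool delta mm [-24.4 -44.5  19.5] spin 1.73 zax [ 0.0111  0.0092 -0.9999] F [ 0.1  0.3 -0.2] w 0.0855 tcp [ 0.5141 -0.2425  0.2196]
after-spin delta [-25.9 -43.5  19.6]
t 10.425 tcp [ 0.5141 -0.2425  0.2196] yaw(y axis) deg 91.73 zax [ 0.011  0.009 -1.   ] F [ 0.1  0.3 -0.2] w 0.0855
```

View pics/w5.png

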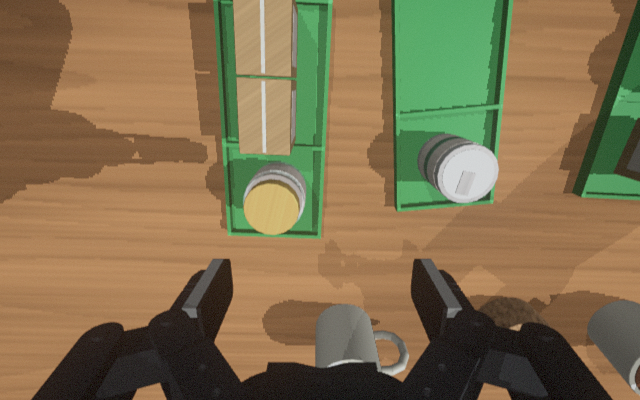

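```bash
cat > m5.py <<'E'
from h import *
im=cv2.imread("pics/w5.png"); s,p=pickle.load(open("pics/w5.pkl","rb"))
g=green(im)
q=fittray(p,g,TR["carton"]); print("tray",q); draw(im,proj(p,boxpts(*q[0],.244,.108,0,.014)))
q2=fittray(p,g,TR["spare"]); print("spare",q2); draw(im,proj(p,boxpts(*q2[0],.244,.108,0,.014)))
m=(g==0).astype(np.uint8); m=cv2.morphologyEx(m,cv2.MORPH_OPEN,np.ones((5,5)))
mj=m.copy(); mj[:155]=0; mj[236:]=0; mj[:,:234]=0; mj[:,318:]=0
f=fitsil(p,mj,"jar",(.54,-.286)); print("jar",f[:3]); draw(im,f[3],(255,0,0))
mc=m.copy(); mc[:118]=0; mc[203:]=0; mc[:,:402]=0; mc[:,498:]=0
f=fitsil(p,mc,"can",(.502,-.1085)); print("can",f[:3]); draw(im,f[3],(255,0,0))
cv2.imwrite("pics/o5.png",cv2.resize(im[0:260,180:540],(800,578)))
E
python3 m5.py
```

```text
tray (array([ 0.47713478, -0.29271146, -0.0168386 ]), np.float64(79.43603515625), np.float32(25385.0), array([ 0.54512514, -0.29385643]))
spare (array([ 0.43627317, -0.11603562,  0.12268189]), np.float64(68.608642578125), np.float32(22906.0), array([ 0.50376209, -0.10771417]))
jar (array([ 0.54026113, -0.28845176]), np.float64(83.842529296875), np.float32(3737.0))
can (array([ 0.50350844, -0.10939041]), np.float64(180.611572265625), np.float32(4359.0))
```

View pics/o5.png

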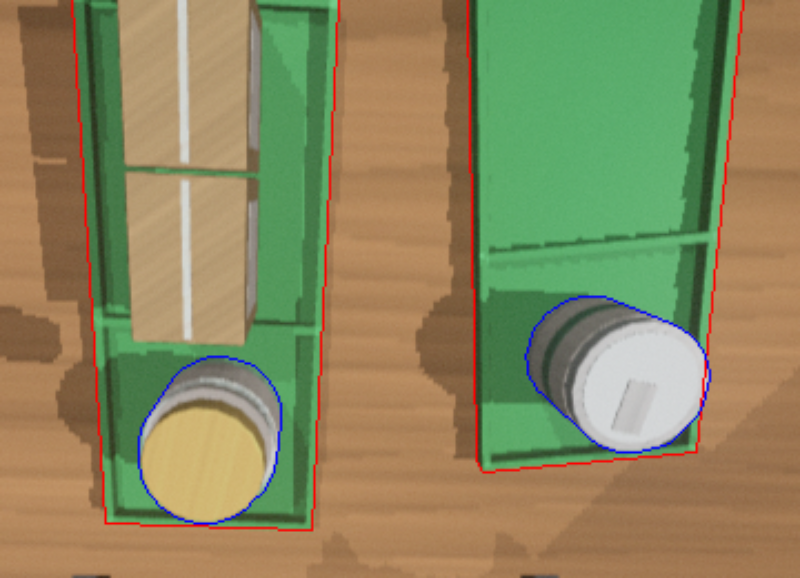

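>>> arm_command(steps=[[-13, -23, 0, 2.5, 1], [-13, -23, 0, 0, 1], [0, 0, 35, 0, 1], [0, 0, 35, 0, 1], [0, 0, 30, 0, 1], [0, 0, 0, 0, 1], [0, 0, 0, 0, 1]])

```text
time_s: 11.35
tool_pos: [0.5442, -0.2807, 0.1197]
orientation: [0.007, 0.004, 1.0, 0.005]
ft_force: [-0.1, 0.8, 0.0]
gripper_width: 0.0853
```

```bash
python3 go.py 0.5403 -0.2885 0.042 89
```

```text
t 11.35 tool delta mm [ 4.9 -8.6 77.6] spin 0.51 zax [ 0.0139  0.0094 -0.9999] F [-0.1  0.8  0. ] w 0.0853 tcp [ 0.5442 -0.2807  0.1197]
after-spin delta [ 3.8 -7.9 77.7]
```

>>> arm_command(steps=[[4.9, -8.6, 0, 0.5, 1], [0, 0, 25, 0, 1], [0, 0, 25, 0, 1], [0, 0, 15, 0, 1], [0, 0, 0, 0, 1]])

```text
time_s: 11.98
tool_pos: [0.5415, -0.292, 0.0593]
orientation: [0.01, 0.009, 1.0, 0.002]
ft_force: [-0.0, -0.2, 0.3]
gripper_width: 0.0854
```

```bash
python3 go.py 0.5403 -0.2885 0.042 89
```

```text
t 11.97 tool delta mm [ 1.6  3.4 17.2] spin -0.08 zax [ 0.0209  0.0039 -0.9998] F [-0.  -0.2  0.3] w 0.0854 tcp [ 0.5415 -0.292   0.0593]
after-spin delta [ 1.2  3.5 17.3]
```

>>> arm_command(steps=[[1.5, 3.5, 8, 0, 1], [0, 0, 7, 0, 1], [0, 0, 0, 0, 1]])

```text
time_s: 12.35
tool_pos: [0.541, -0.2887, 0.0453]
orientation: [0.012, 0.01, 1.0, 0.001]
ft_force: [-0.1, 0.0, -0.6]
gripper_width: 0.0855
```

>>> arm_command(steps=[[0, 0, 0, 0, -1], [0, 0, 0, 0, -1], [0, 0, 0, 0, -1], [0, 0, 0, 0, -1], [0, 0, 0, 0, -1]])

```text
time_s: 12.98
tool_pos: [0.5412, -0.2889, 0.046]
orientation: [0.012, 0.009, 1.0, 0.001]
ft_force: [0.6, 0.4, -1.9]
gripper_width: 0.0585
```

```bash
python3 go.py 0.5403 -0.2885 0.042 89
```

```text
t 12.97 tool delta mm [1.  0.3 4. ] spin -0.08 zax [ 0.0236  0.002  -0.9997] F [ 0.6  0.4 -1.9] w 0.0585 tcp [ 0.5412 -0.2889  0.046 ]
after-spin delta [0.9 0.3 4. ]
```

>>> arm_command(steps=[[0, 0, -15, 0, -1], [0, 0, -30, 0, -1], [0, 0, -45, 0, -1], [0, 0, -45, 0, -1], [0, 0, -35, 0, -1], [0, 30, 0, 2, -1], [0, 50, 0, 2, -1], [4, 50, 0, 1, -1]])

```text
time_s: 13.98
tool_pos: [0.5402, -0.1586, 0.2298]
orientation: [0.014, 0.057, 0.998, 0.0]
ft_force: [0.9, 0.0, -1.6]
gripper_width: 0.0587
```

```bash
python3 go.py 0.4949 0.2932 0.2 84; python3 -c "
from h import *
from plant import ctrl
s,p,im=shot(ctrl,'w6')"
```

```text
t 13.97 tool delta mm [ 97.  443.7  28. ] spin -0.51 zax [ 0.0282 -0.001  -0.9996] F [ 0.9  0.  -1.6] w 0.0587 tcp [ 0.5402 -0.1586  0.2298]
after-spin delta [ 92.3 444.6  29.8]
t 13.975 tcp [ 0.5402 -0.1586  0.2298] yaw(y axis) deg 83.49 zax [ 0.028 -0.001 -1.   ] F [ 0.9  0.  -1.6] w 0.0587
```

View pics/w6.png

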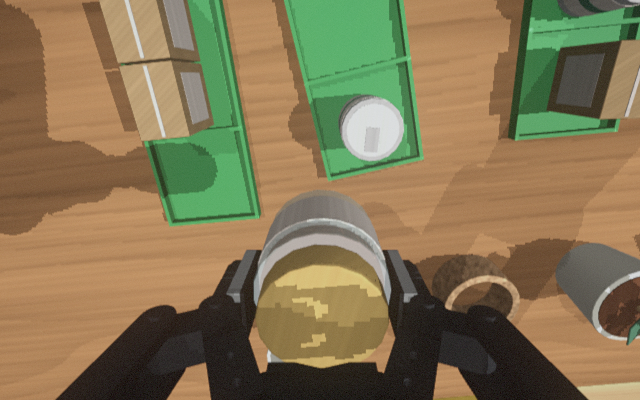

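>>> arm_command(steps=[[10, 50, 0, 0, -1], [10, 50, 0, 0, -1], [10, 50, 0, 0, -1], [10, 50, 0, 0, -1], [10, 50, 0, 0, -1], [10, 50, 0, 0, -1], [10, 50, 0, 0, -1], [8, 35, 0, 0, -1]])

```text
time_s: 15.02
tool_pos: [0.5029, 0.2494, 0.2389]
orientation: [0.019, 0.057, 0.998, 0.002]
ft_force: [0.4, -0.4, -0.6]
gripper_width: 0.0589
```

```bash
python3 go.py 0.4949 0.2932 0.2 84
```

```text
t 15.03 tool delta mm [14.3 42.4 38.6] spin -0.48 zax [ 0.0383  0.0011 -0.9993] F [ 0.4 -0.4 -0.6] w 0.0589 tcp [0.5029 0.2494 0.2389]
after-spin delta [12.5 42.7 38.9]
```

>>> arm_command(steps=[[3, 10, 0, 0, -1], [3, 10, 0, 0, -1], [3, 10, 0, 0, -1], [3, 10, 0, 0, -1], [0, 0, 0, 0, -1]])

```text
time_s: 15.65
tool_pos: [0.4949, 0.2927, 0.2408]
orientation: [0.02, 0.056, 0.998, 0.002]
ft_force: [-1.0, -0.4, -1.6]
gripper_width: 0.0589
```

```bash
python3 go.py 0.4949 0.2932 0.2 84;python3 -c "
from h import *
from plant import ctrl
s,p,im=shot(ctrl,'w7')
q=fittray(p,green(im),TR['jar']); print(q)
draw(im,proj(p,boxpts(*q[0],.244,.108,0,.014))); b=q[3]
u=proj(p,[[b[0],b[1],.004]])[0]; cv2.circle(im,tuple(int(v) for v in u),3,(255,0,0),-1)
cv2.imwrite('pics/o7.png',im)"
```

```text
t 15.65 tool delta mm [ 1.7  0.3 40.8] spin -0.43 zax [ 0.0401  0.0015 -0.9992] F [-1.  -0.4 -1.6] w 0.0589 tcp [0.4949 0.2927 0.2408]
after-spin delta [ 0.1  0.5 40.8]
t 15.65 tcp [0.4949 0.2927 0.2408] yaw(y axis) deg 83.57 zax [ 0.04   0.002 -0.999] F [-1.  -0.4 -1.6] w 0.0589
(array([ 0.42546641,  0.30051305, -0.10612266]), np.float64(78.7529296875), np.float32(20527.0), array([0.49308386, 0.29331025]))
```

View pics/o7.png

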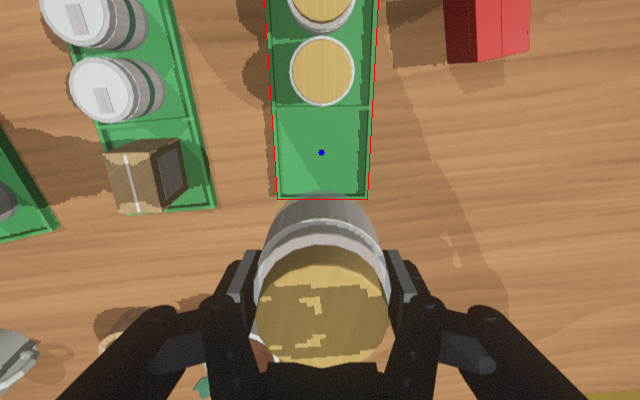

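>>> arm_command(steps=[[2, 0, 30, -0.4, -1], [0, 0, 30, 0, -1], [0, 0, 30, 0, -1], [0, 0, 25, 0, -1], [0, 0, 20, 0, -1], [0, 0, 10, 0, -1], [0, 0, 0, 0, -1]])

```text
time_s: 16.58
tool_pos: [0.5004, 0.2898, 0.0924]
orientation: [0.021, 0.054, 0.998, 0.002]
ft_force: [0.0, 0.2, -1.8]
gripper_width: 0.0588
```

```bash
python3 go.py 0.4938 0.2933 0.047 84
```

```text
t 16.57 tool delta mm [ 8.8  2.5 45.1] spin -0.21 zax [ 4.170e-02  9.000e-04 -9.991e-01] F [ 0.   0.2 -1.8] w 0.0588 tcp [0.5004 0.2898 0.0924]
after-spin delta [ 6.9  2.8 45.4]
```

>>> arm_command(steps=[[8.8, 2.5, 15, 0, -1], [0, 0, 15, 0, -1], [0, 0, 8, 0, -1], [0, 0, 0, 0, -1]])

```text
time_s: 17.08
tool_pos: [0.4934, 0.2938, 0.0527]
orientation: [0.022, 0.054, 0.998, 0.002]
ft_force: [0.1, 0.3, -1.3]
gripper_width: 0.0586
```

```bash
python3 go.py 0.4938 0.2933 0.047 84
```

```text
t 17.07 tool delta mm [-0.2 -0.5  5.7] spin -0.19 zax [ 0.0432  0.0016 -0.9991] F [ 0.1  0.3 -1.3] w 0.0586 tcp [0.4934 0.2938 0.0527]
after-spin delta [-0.5 -0.4  5.7]
```

>>> arm_command(steps=[[0, -0.5, 3, 0, -1], [0, 0, 2, 0, -1], [0, 0, 1, 0, -1], [0, 0, 0, 0, -1]])

```text
time_s: 17.58
tool_pos: [0.4942, 0.2934, 0.0472]
orientation: [0.022, 0.054, 0.998, 0.002]
ft_force: [0.4, 1.0, -0.6]
gripper_width: 0.0589
```

>>> arm_command(steps=[[0, 0, 1, 0, -1], [0, 0, 0, 0, -1]])

```text
time_s: 17.82
tool_pos: [0.4945, 0.2934, 0.0465]
orientation: [0.022, 0.054, 0.998, 0.002]
ft_force: [-0.9, 0.2, -1.0]
gripper_width: 0.0589
```

>>> arm_command(steps=[[0, 0, 0.5, 0, -1], [0, 0, 0.5, 0, -1], [0, 0, 0, 0, -1]])

```text
time_s: 18.2
tool_pos: [0.4948, 0.2934, 0.0463]
orientation: [0.023, 0.054, 0.998, 0.002]
ft_force: [-2.5, -1.0, 2.6]
gripper_width: 0.059
```

>>> arm_command(steps=[[0, 0, 0, 0, 0.3], [0, 0, 0, 0, 0.6], [0, 0, 0, 0, 1], [0, 0, 0, 0, 1], [0, 0, 0, 0, 1]])

```text
time_s: 18.82
tool_pos: [0.4948, 0.2935, 0.046]
orientation: [0.023, 0.054, 0.998, 0.003]
ft_force: [0.2, -0.2, 0.1]
gripper_width: 0.0855
```

>>> arm_command(steps=[[0, 0, -20, 0, 1], [0, 0, -40, 0, 1], [0, 0, -50, 0, 1], [0, 0, -50, 0, 1], [0, 0, 0, 0, 1]])

```text
time_s: 19.45
tool_pos: [0.4869, 0.2929, 0.2102]
orientation: [0.022, 0.054, 0.998, 0.002]
ft_force: [1.1, 0.8, -0.5]
gripper_width: 0.0855
```

```bash
python3 -c "
from h import *
from plant import ctrl
s,p,im=shot(ctrl,'w8')"
```

```text
t 19.45 tcp [0.4869 0.2929 0.2102] yaw(y axis) deg 83.79 zax [ 0.045  0.002 -0.999] F [ 1.1  0.8 -0.5] w 0.0855
```

View pics/w8.png

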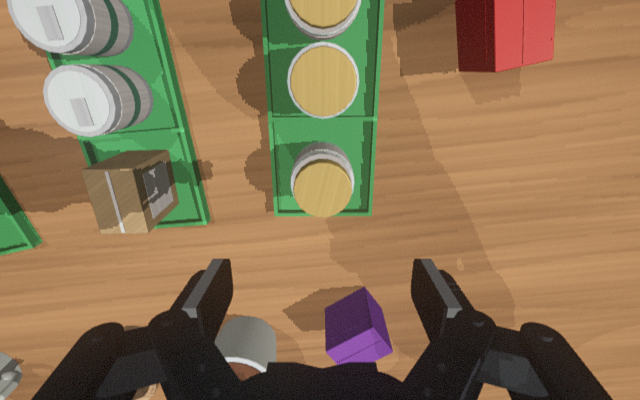

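>>> arm_command(steps=[[0, -60, 0, 0, 1], [0, -60, 0, 0, 1], [0, -60, -10, 0, 1], [0, 0, 0, 0, 1]])

```text
time_s: 20.0
tool_pos: [0.4643, 0.1089, 0.2118]
orientation: [0.018, 0.053, 0.998, 0.001]
ft_force: [1.0, 0.6, -0.2]
gripper_width: 0.0851
```

```bash
cat > m9.py <<'E'
from h import *
from plant import ctrl
s,p,im=shot(ctrl,'w9')
g=green(im)
for k in("jar","can"):
    q=fittray(p,g,TR[k]); print(k,q); draw(im,proj(p,boxpts(*q[0],.244,.108,0,.014)))
cv2.imwrite('pics/o9.png',im)
E
python3 m9.py
```

```text
t 20.0 tcp [0.4643 0.1089 0.2118] yaw(y axis) deg 83.88 zax [ 0.036 -0.001 -0.999] F [ 1.   0.6 -0.2] w 0.0851
jar (array([ 0.4253152 ,  0.30045258, -0.10342309]), np.float64(2271.08642578125), np.float32(22960.0), array([0.49295185, 0.29343234]))
can (array([ 0.41973386,  0.10630131, -0.02518802]), np.float64(80.05615234375), np.float32(25462.0), array([0.48771229, 0.10458871]))
```

View pics/o9.png

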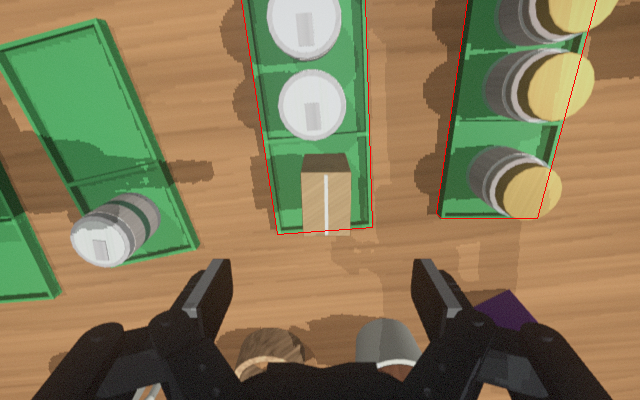

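```bash
python3 -c "
import cv2; im=cv2.imread('pics/w9.png')[135:250,265:380]; cv2.imwrite('pics/z9.png',cv2.resize(im,(575,575),interpolation=cv2.INTER_CUBIC))"
```

```text
(no output)
```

View pics/z9.png

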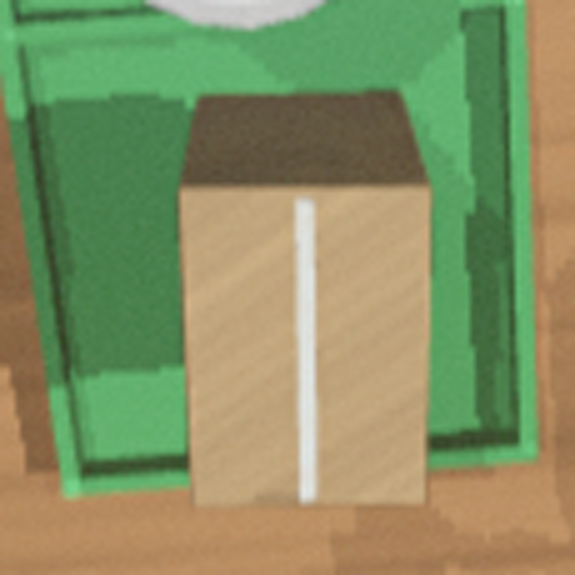

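```bash
python3 - <<'E'
from h import *
s,p=pickle.load(open("pics/w9.pkl","rb"))
uv=np.array([(179,184),(431,184),(427,506),(192,504)])/5+[265,135]-.4
X=back(p,uv,.074)[:,:2]; print(X.round(4),X.mean(0).round(4))
print([np.linalg.norm(X[i]-X[(i+1)%4]).round(4) for i in range(4)])
d=(X[2]+X[3]-X[0]-X[1]); print("long axis deg",np.degrees(np.arctan2(d[1],d[0]))); e=X[1]+X[2]-X[0]-X[3]; print("y axis deg",np.degrees(np.arctan2(e[1],e[0])))
b=back(p,(np.array([(200,95),(400,90)])/5+[265,135]-.4),.004); print("base near edge",b.round(4), "top",X[:2])
E
python3 go.py .487 .108 .2 84
```

```text
[[0.452  0.0913]
 [0.4567 0.1343]
 [0.5188 0.1289]
 [0.5136 0.0856]] [0.4853 0.11  ]
[np.float64(0.0432), np.float64(0.0624), np.float64(0.0436), np.float64(0.0619)]
long axis deg -5.105897127192613
y axis deg 83.49822213251758
base near edge [[0.4536 0.0914 0.004 ]
 [0.4571 0.1339 0.004 ]] top [[0.45199236 0.0913196 ]
 [0.45666116 0.13426606]]
t 20.05 tool delta mm [-22.4  -0.1  12.1] spin -0.05 zax [ 0.0348  0.     -0.9994] F [ 0.2  0.  -1.3] w 0.0856 tcp [0.4643 0.1104 0.2113]
after-spin delta [-22.8  -0.1  11.3]
```

>>> arm_command(steps=[[50, 0, 0, 0, 1], [50, 0, 0, 0, 1], [0, 0, 0, 0, 1], [0, 0, 0, 0, 1]])

```text
time_s: 20.55
tool_pos: [0.3621, 0.1237, 0.2041]
orientation: [0.015, 0.052, 0.999, 0.001]
ft_force: [0.5, 0.2, 0.8]
gripper_width: 0.0855
```

```bash
python3 go.py .487 .108 .2 84
```

```text
t 20.55 tool delta mm [-125.7   -2.8    7.7] spin 0.09 zax [ 2.920e-02  4.000e-04 -9.996e-01] F [0.5 0.2 0.8] w 0.0855 tcp [0.3621 0.1237 0.2041]
after-spin delta [-125.9   -2.6    4.1]
```

>>> arm_command(steps=[[-50, 0, 0, 0, 1], [-50, 0, 0, 0, 1], [-20, 0, 0, 0, 1], [0, 0, 0, 0, 1]])

```text
time_s: 21.05
tool_pos: [0.4877, 0.1126, 0.205]
orientation: [0.013, 0.051, 0.999, 0.001]
ft_force: [-0.1, 0.6, -0.2]
gripper_width: 0.0855
```

```bash
python3 go.py .486 .11 .2 84.5
```

```text
t 21.05 tool delta mm [ 1.5 -2.7  4.9] spin -0.29 zax [ 2.660e-02  8.000e-04 -9.996e-01] F [-0.1  0.6 -0.2] w 0.0855 tcp [0.4877 0.1126 0.205 ]
after-spin delta [ 1.4 -2.7  5. ]
```

>>> arm_command(steps=[[50, 0, 0, 0, 1], [50, 0, 0, 0, 1], [-50, 0, 0, 0, 1], [-50, 0, 0, 0, 1], [50, 0, 0, 0, 1], [50, 0, 0, 0, 1], [-50, 0, 0, 0, 1], [-50, 0, 0, 0, 1]])

```text
time_s: 22.05
tool_pos: [0.4785, 0.1155, 0.2001]
orientation: [0.01, 0.048, 0.999, 0.001]
ft_force: [-0.1, 0.0, 0.7]
gripper_width: 0.0854
```

```bash
python3 go.py .486 .11 .2 84.5
```

```text
t 22.05 tool delta mm [-8.  -4.7  0.2] spin -0.04 zax [ 0.0192  0.0012 -0.9998] F [-0.1  0.   0.7] w 0.0854 tcp [0.4785 0.1155 0.2001]
after-spin delta [-8.  -4.7  0.1]
```

>>> arm_command(steps=[[50, 0, 0, 0, 1], [50, 0, 0, 0, 1], [-50, 0, 0, 0, 1], [-50, 0, 0, 0, 1], [50, 0, 0, 0, 1], [50, 0, 0, 0, 1], [-50, 0, 0, 0, 1], [-50, 0, 0, 0, 1]])

```text
time_s: 23.05
tool_pos: [0.4721, 0.118, 0.1906]
orientation: [0.001, 0.047, 0.999, 0.0]
ft_force: [0.6, -0.3, 0.4]
gripper_width: 0.0855
```

>>> arm_command(steps=[[50, 0, 0, 0, 1], [50, 0, 0, 0, 1], [-50, 0, 0, 0, 1], [-50, 0, 0, 0, 1], [0, 0, 0, 0, 1]])

```text
time_s: 23.68
tool_pos: [0.4702, 0.1191, 0.1851]
orientation: [-0.003, 0.046, 0.999, -0.0]
ft_force: [-0.3, -0.7, -0.6]
gripper_width: 0.0852
```

```bash
python3 go.py .486 .11 .048 84.5
```

```text
t 23.68 tool delta mm [-17.5  -7.5 137. ] spin 0.23 zax [-6.9e-03 -4.0e-04 -1.0e+00] F [-0.3 -0.7 -0.6] w 0.0852 tcp [0.4702 0.1191 0.1851]
after-spin delta [-16.6  -7.5 137.1]
```

>>> arm_command(steps=[[-17, -7, 0, 0, 1], [0, 0, 30, 0, 1], [0, 0, 30, 0, 1], [0, 0, 20, 0, 1], [0, 0, 0, 0, 1]])

```text
time_s: 24.3
tool_pos: [0.4862, 0.1097, 0.1028]
orientation: [-0.003, 0.045, 0.999, -0.0]
ft_force: [-1.0, 0.1, 0.6]
gripper_width: 0.0853
```

```bash
python3 go.py .486 .11 .046 84.5
```

```text
t 24.3 tool delta mm [-0.2  0.4 56.8] spin 0.31 zax [-6.9e-03 -6.0e-04 -1.0e+00] F [-1.   0.1  0.6] w 0.0853 tcp [0.4862 0.1097 0.1028]
after-spin delta [ 0.2  0.3 56.8]
```

>>> arm_command(steps=[[0, 0.4, 20, 0.3, 1], [0, 0, 20, 0, 1], [0, 0, 12, 0, 1], [0, 0, 4, 0, 1], [0, 0, 0, 0, 1]])

```text
time_s: 24.92
tool_pos: [0.4882, 0.1099, 0.0499]
orientation: [-0.001, 0.048, 0.999, -0.0]
ft_force: [0.2, 0.3, 0.1]
gripper_width: 0.0854
```

```bash
python3 go.py .486 .11 .046 84.5; python3 -c "
from h import *
from plant import ctrl
s,p,im=shot(ctrl,'w10')"
```

```text
t 24.93 tool delta mm [ 2.2 -0.1  3.9] spin 0.02 zax [-1.2e-03 -3.0e-04 -1.0e+00] F [0.2 0.3 0.1] w 0.0854 tcp [0.4882 0.1099 0.0499]
after-spin delta [ 2.2 -0.1  3.9]
t 24.925 tcp [0.4882 0.1099 0.0499] yaw(y axis) deg 84.52 zax [-0.001 -0.    -1.   ] F [0.2 0.3 0.1] w 0.0854
```

View pics/w10.png

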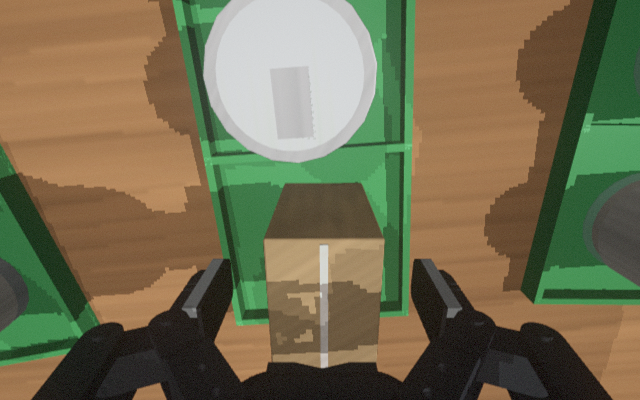

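Carton is centred between the pads (columns 266–384, fingers 222/424). Grip it.

>>> arm_command(steps=[[2, 0, 3, 0, 1], [0, 0, 0, 0, 1], [0, 0, 0, 0, -1], [0, 0, 0, 0, -1], [0, 0, 0, 0, -1], [0, 0, 0, 0, -1], [0, 0, 0, 0, -1], [0, 0, 0, 0, -1]], squeeze=30)

```text
time_s: 25.98
tool_pos: [0.4868, 0.1102, 0.0482]
orientation: [0.0, 0.048, 0.999, -0.0]
ft_force: [-0.9, 0.2, 0.6]
gripper_width: 0.0433
```

```bash
python3 go.py .486 .11 .046 84.5
```

```text
t 25.98 tool delta mm [ 0.8 -0.2  2.2] spin 0.03 zax [ 1.e-03 -2.e-04 -1.e+00] F [-0.9  0.2  0.6] w 0.0433 tcp [0.4868 0.1102 0.0482]
after-spin delta [ 0.8 -0.2  2.2]
```

>>> arm_command(steps=[[0, 0, -15, 0, -1], [0, 0, -30, 0, -1], [0, 0, -40, 0, -1], [0, 0, -40, 0, -1], [0, 0, -40, 0, -1], [0, 0, 0, 0, -1]])

```text
time_s: 26.72
tool_pos: [0.4858, 0.1102, 0.2231]
orientation: [0.001, 0.048, 0.999, -0.0]
ft_force: [0.2, 0.1, -1.7]
gripper_width: 0.0437
```

```bash
python3 go.py .545 -.2935 .2 89.2
```

```text
t 26.73 tool delta mm [ -97.3 -396.2   23.3] spin -4.67 zax [ 2.2e-03 -1.0e-04 -1.0e+00] F [ 0.2  0.1 -1.7] w 0.0437 tcp [0.4858 0.1102 0.2231]
after-spin delta [ -64.8 -402.8   23.1]
```

>>> arm_command(steps=[[-4, -25, 0, -4.7, -1], [-8, -50, 0, 0, -1], [-8, -50, 0, 0, -1], [-8, -50, 0, 0, -1], [-8, -50, 0, 0, -1], [-8, -50, 0, 0, -1], [-8, -50, 0, 0, -1], [-5, -30, 0, 0, -1]])

```text
time_s: 27.72
tool_pos: [0.5357, -0.254, 0.222]
orientation: [-0.0, 0.003, 1.0, 0.001]
ft_force: [0.2, 0.8, -1.8]
gripper_width: 0.044
```

```bash
python3 go.py .545 -.2935 .2 89.2
```

```text
t 27.73 tool delta mm [ -9.5 -39.5  21.9] spin 0.44 zax [-5.0e-04  2.2e-03 -1.0e+00] F [ 0.2  0.8 -1.8] w 0.044 tcp [ 0.5357 -0.254   0.222 ]
after-spin delta [ -9.8 -39.3  22. ]
```

>>> arm_command(steps=[[-5, -20, 0, 0.4, -1], [-4, -15, 0, 0, -1], [0, -3, 0, 0, -1], [0, 0, 0, 0, -1]])

```text
time_s: 28.22
tool_pos: [0.5444, -0.2935, 0.2208]
orientation: [-0.001, 0.007, 1.0, 0.002]
ft_force: [0.1, -0.1, -1.5]
gripper_width: 0.0439
```

```bash
python3 go.py .545 -.2935 .2 89.2;python3 -c "
from h import *
from plant import ctrl
s,p,im=shot(ctrl,'w11')
q=fittray(p,green(im),TR['carton']); print(q)
draw(im,proj(p,boxpts(*q[0],.244,.108,0,.014))); b=q[3]
u=proj(p,[[b[0],b[1],.004]])[0]; cv2.circle(im,tuple(int(v) for v in u),3,(255,0,0),-1)
cv2.imwrite('pics/o11.png',im)"
```

```text
t 28.23 tool delta mm [-0.7 -0.1 20.8] spin -0.04 zax [-0.0024  0.004  -1.    ] F [ 0.1 -0.1 -1.5] w 0.0439 tcp [ 0.5444 -0.2935  0.2208]
after-spin delta [-0.6  0.  20.8]
t 28.225 tcp [ 0.5444 -0.2935  0.2208] yaw(y axis) deg 89.16 zax [-0.002  0.004 -1.   ] F [ 0.1 -0.1 -1.5] w 0.0439
(array([ 0.46827776, -0.29247639, -0.01780423]), np.float64(75.37890625), np.float32(22475.0), array([ 0.53626698, -0.29368702]))
```

View pics/o11.png

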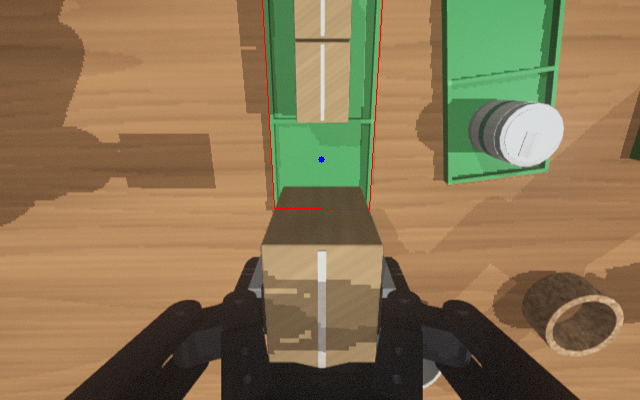

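>>> arm_command(steps=[[-1, 0, 30, 0, -1], [0, 0, 30, 0, -1], [0, 0, 30, 0, -1], [0, 0, 25, 0, -1], [0, 0, 15, 0, -1], [0, 0, 0, 0, -1]])

```text
time_s: 29.02
tool_pos: [0.5463, -0.2884, 0.0898]
orientation: [0.0, 0.005, 1.0, 0.001]
ft_force: [1.3, -0.2, -0.9]
gripper_width: 0.0439
```

```bash
python3 go.py .5458 -.2937 .0482 89.2
```

```text
t 29.02 tool delta mm [ 0.5 -5.4 41.6] spin 0.25 zax [ 0.001   0.0023 -1.    ] F [ 1.3 -0.2 -0.9] w 0.0439 tcp [ 0.5463 -0.2884  0.0898]
after-spin delta [ 0.4 -5.3 41.6]
```

>>> arm_command(steps=[[0.5, -5.4, 15, 0.2, -1], [0, 0, 15, 0, -1], [0, 0, 5, 0, -1], [0, 0, 0, 0, -1]])

```text
time_s: 29.52
tool_pos: [0.5464, -0.2946, 0.0543]
orientation: [0.001, 0.007, 1.0, 0.0]
ft_force: [-0.5, -0.2, -1.9]
gripper_width: 0.044
```

```bash
python3 go.py .5458 -.2937 .0482 89.2
```

```text
t 29.52 tool delta mm [0.7 0.9 6.1] spin 0.04 zax [ 3.e-03  8.e-04 -1.e+00] F [-0.5 -0.2 -1.9] w 0.044 tcp [ 0.5464 -0.2946  0.0543]
after-spin delta [0.7 0.9 6.1]
```

>>> arm_command(steps=[[0.7, 0.9, 3, 0, -1], [0, 0, 2, 0, -1], [0, 0, 1, 0, -1], [0, 0, 0, 0, -1]])

```text
time_s: 30.02
tool_pos: [0.5461, -0.2938, 0.0489]
orientation: [0.002, 0.007, 1.0, 0.0]
ft_force: [0.2, -0.2, -1.8]
gripper_width: 0.0433
```

>>> arm_command(steps=[[0, 0, 0.7, 0, -1], [0, 0, 0, 0, -1]])

```text
time_s: 30.28
tool_pos: [0.5462, -0.2938, 0.0484]
orientation: [0.002, 0.007, 1.0, -0.0]
ft_force: [0.4, -0.4, -1.4]
gripper_width: 0.0436
```

>>> arm_command(steps=[[0, 0, 0.5, 0, -1], [0, 0, 0, 0, -1]])

```text
time_s: 30.52
tool_pos: [0.5464, -0.2939, 0.0483]
orientation: [0.002, 0.007, 1.0, -0.0]
ft_force: [-0.2, 0.3, -0.7]
gripper_width: 0.0438
```

>>> arm_command(steps=[[0, 0, 0.5, 0, -1], [0, 0, 0, 0, -1], [0, 0, 0, 0, -0.1], [0, 0, 0, 0, 0.2], [0, 0, 0, 0, 0.6], [0, 0, 0, 0, 1], [0, 0, 0, 0, 1], [0, 0, 0, 0, 1]])

```text
time_s: 31.52
tool_pos: [0.5465, -0.294, 0.048]
orientation: [0.003, 0.007, 1.0, -0.0]
ft_force: [-0.2, 0.9, -0.3]
gripper_width: 0.0854
```

>>> arm_command(steps=[[0, 0, -20, 0, 1], [0, 0, -40, 0, 1], [0, 0, -50, 0, 1], [0, 0, -50, 0, 1], [10, 40, 0, -4, 1], [15, 50, 0, -4, 1], [15, 40, 0, 0, 1], [0, 0, 0, 0, 1]])

```text
time_s: 32.52
tool_pos: [0.4967, -0.1637, 0.224]
orientation: [0.007, -0.065, 0.998, -0.003]
ft_force: [0.5, 0.3, 0.2]
gripper_width: 0.0854
```

```bash
python3 go.py .5035 -.1085 .046 97;python3 -c "
from h import *
from plant import ctrl
s,p,im=shot(ctrl,'w12')"
```

```text
t 32.52 tool delta mm [-11.6  54.9 177.8] spin 0.46 zax [ 0.0134 -0.0047 -0.9999] F [0.5 0.3 0.2] w 0.0854 tcp [ 0.4967 -0.1637  0.224 ]
after-spin delta [-13.5  53.9 178. ]
t 32.525 tcp [ 0.4967 -0.1637  0.224 ] yaw(y axis) deg 97.46 zax [ 0.013 -0.005 -1.   ] F [0.5 0.3 0.2] w 0.0854
```

View pics/w12.png

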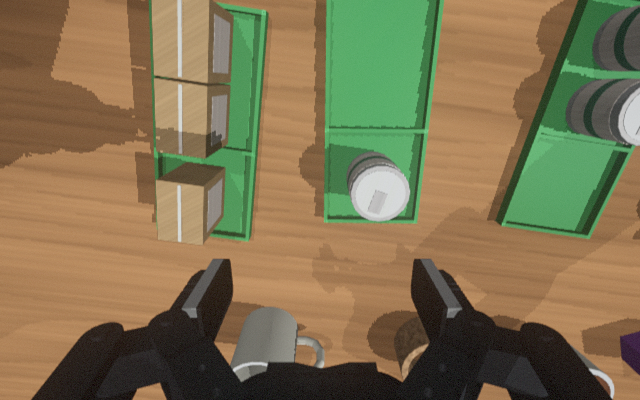

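```bash
cat > m12.py <<'E'
from h import *
im=cv2.imread("pics/w12.png"); s,p=pickle.load(open("pics/w12.pkl","rb"))
g=green(im)
for k in("carton","spare","can"):
    q=fittray(p,g,TR[k]); print(k,q)
m=(g==0).astype(np.uint8); m=cv2.morphologyEx(m,cv2.MORPH_OPEN,np.ones((5,5)))
mc=m.copy(); mc[:140]=0; mc[222:]=0; mc[:,:332]=0; mc[:,413:]=0
f=fitsil(p,mc,"can",(.502,-.1085)); print("can",f[:3]); draw(im,f[3],(255,0,0))
draw(im,proj(p,boxpts(.545,-.2937,-.014,.062,.044,.004,.074)))
cv2.imwrite("pics/o12.png",cv2.resize(im[0:260,120:480],(800,578)))
E
python3 m12.py
```

```text
carton (array([ 0.47734671, -0.2926403 , -0.01558748]), np.float64(1480.5166015625), np.float32(23628.0), array([ 0.54533845, -0.2937002 ]))
spare (array([ 0.43579107, -0.11643361,  0.12240004]), np.float64(72.90966796875), np.float32(23710.0), array([ 0.50328232, -0.10813118]))
can (array([ 0.42021174,  0.10651519, -0.024582  ]), np.float64(293.871337890625), np.float32(21950.0), array([0.4881912 , 0.10484378]))
can (array([ 0.50338564, -0.1094259 ]), np.float64(49.0341796875), np.float32(3491.0))
```

View pics/o12.png

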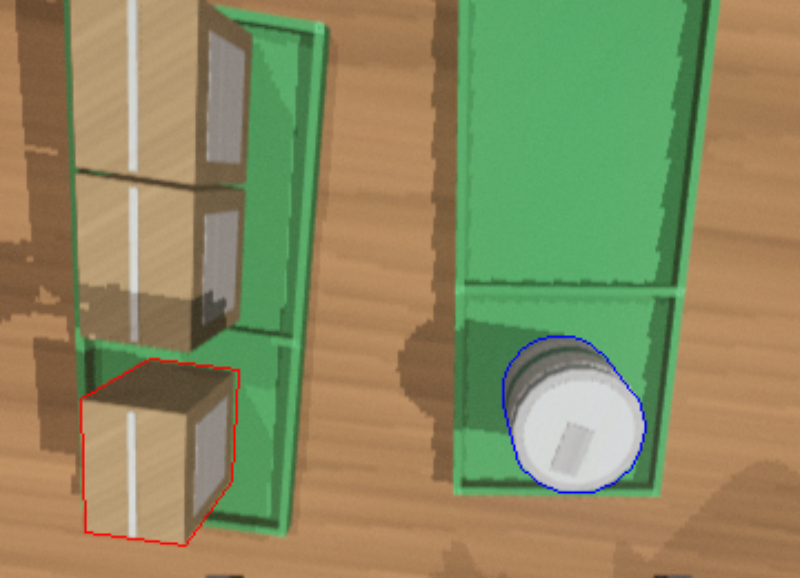

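>>> arm_command(steps=[[-7, 25, 0, 0.4, 1], [-5, 25, 0, 0, 1], [0, 4, 0, 0, 1], [0, 0, 35, 0, 1], [0, 0, 35, 0, 1], [0, 0, 30, 0, 1], [0, 0, 0, 0, 1]])

```text
time_s: 33.45
tool_pos: [0.5068, -0.1156, 0.1259]
orientation: [0.009, -0.059, 0.998, -0.005]
ft_force: [0.1, -1.1, 0.3]
gripper_width: 0.0857
```

```bash
python3 go.py .5034 -.1094 .044 97
```

```text
t 33.45 tool delta mm [ 4.1  7.5 81.8] spin -0.22 zax [ 0.0186 -0.009  -0.9998] F [ 0.1 -1.1  0.3] w 0.0857 tcp [ 0.5068 -0.1156  0.1259]
after-spin delta [ 2.7  6.6 81.9]
```

>>> arm_command(steps=[[4, 7.5, 0, 0, 1], [0, 0, 22, 0, 1], [0, 0, 22, 0, 1], [0, 0, 20, 0, 1], [0, 0, 0, 0, 1]])

```text
time_s: 34.08
tool_pos: [0.5058, -0.1105, 0.0682]
orientation: [0.013, -0.059, 0.998, -0.007]
ft_force: [0.2, 0.4, 1.3]
gripper_width: 0.0852
```

```bash
python3 go.py .5034 -.1094 .044 97
```

```text
t 34.08 tool delta mm [ 2.9  1.8 24.1] spin -0.29 zax [ 0.0275 -0.0126 -0.9995] F [0.2 0.4 1.3] w 0.0852 tcp [ 0.5058 -0.1105  0.0682]
after-spin delta [ 2.2  1.4 24.2]
```

>>> arm_command(steps=[[3, 1.8, 8, 0, 1], [0, 0, 8, 0, 1], [0, 0, 6, 0, 1], [0, 0, 0, 0, 1]])

```text
time_s: 34.58
tool_pos: [0.5042, -0.1097, 0.0479]
orientation: [0.015, -0.059, 0.998, -0.008]
ft_force: [0.3, -0.2, -0.5]
gripper_width: 0.0855
```

```bash
python3 go.py .5034 -.1094 .044 97
```

```text
t 34.58 tool delta mm [0.9 0.4 3.8] spin -0.29 zax [ 0.0313 -0.014  -0.9994] F [ 0.3 -0.2 -0.5] w 0.0855 tcp [ 0.5042 -0.1097  0.0479]
after-spin delta [0.8 0.4 3.9]
```

>>> arm_command(steps=[[0, 0, 0, 0, -1], [0, 0, 0, 0, -1], [0, 0, 0, 0, -1], [0, 0, 0, 0, -1], [0, 0, 0, 0, -1]], squeeze=40)

```text
time_s: 35.2
tool_pos: [0.5046, -0.1097, 0.0485]
orientation: [0.016, -0.059, 0.998, -0.008]
ft_force: [-0.7, -0.2, -0.3]
gripper_width: 0.0557
```

```bash
python3 go.py .5034 -.1094 .044 97
```

```text
t 35.2 tool delta mm [1.3 0.5 4.5] spin -0.29 zax [ 0.0319 -0.014  -0.9994] F [-0.7 -0.2 -0.3] w 0.0557 tcp [ 0.5046 -0.1097  0.0485]
after-spin delta [1.1 0.4 4.5]
```

>>> arm_command(steps=[[0, 0, -15, 0, -1], [0, 0, -30, 0, -1], [0, 0, -40, 0, -1], [0, 0, -40, 0, -1], [0, 30, 0, 4, -1], [0, 50, 0, 4, -1], [0, 50, 0, 0, -1], [0, 45, 0, 0, -1]])

```text
time_s: 36.2
tool_pos: [0.4969, 0.069, 0.183]
orientation: [0.019, 0.016, 1.0, -0.007]
ft_force: [0.7, -0.3, -2.2]
gripper_width: 0.0549
```

```bash
python3 go.py .4892 .1047 .16 88.5
```

```text
t 36.2 tool delta mm [ 9.7 35.8 22.1] spin -0.38 zax [ 0.0374 -0.0154 -0.9992] F [ 0.7 -0.3 -2.2] w 0.0549 tcp [0.4969 0.069  0.183 ]
after-spin delta [ 8.7 35.5 23. ]
```

>>> arm_command(steps=[[5, 16, 0, 0, -1], [4, 12, 0, 0, -1], [0, 0, 0, 0, -1], [0, 0, 0, 0, -1]])

```text
time_s: 36.7
tool_pos: [0.4882, 0.0992, 0.1844]
orientation: [0.02, 0.015, 1.0, -0.007]
ft_force: [-0.9, 0.2, -2.1]
gripper_width: 0.0552
```

```bash
python3 go.py .4892 .1047 .0485 88.5; python3 -c "
from h import *
from plant import ctrl
s,p,im=shot(ctrl,'w13')"
```

```text
t 36.7 tool delta mm [  4.6   7.5 135.7] spin -0.24 zax [ 0.0394 -0.0156 -0.9991] F [-0.9  0.2 -2.1] w 0.0552 tcp [0.4882 0.0992 0.1844]
after-spin delta [ -0.8   5.5 135.9]
t 36.7 tcp [0.4882 0.0992 0.1844] yaw(y axis) deg 88.26 zax [ 0.039 -0.016 -0.999] F [-0.9  0.2 -2.1] w 0.0552
```

View pics/w13.png

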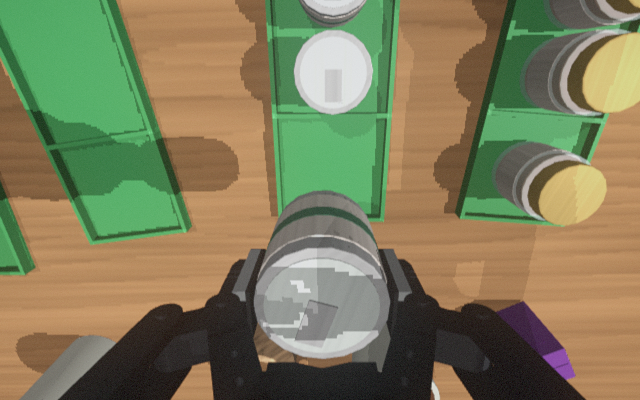

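>>> arm_command(steps=[[4, 7.5, 25, 0, -1], [0, 0, 25, 0, -1], [0, 0, 25, 0, -1], [0, 0, 15, 0, -1], [0, 0, 0, 0, -1]])

```text
time_s: 37.38
tool_pos: [0.4893, 0.102, 0.0923]
orientation: [0.02, 0.018, 1.0, -0.008]
ft_force: [-0.1, 0.6, -0.6]
gripper_width: 0.0551
```

```bash
python3 go.py .4892 .1047 .0485 88.5
```

```text
t 37.38 tool delta mm [ 1.9  3.3 43.7] spin -0.53 zax [ 0.0405 -0.0162 -0.999 ] F [-0.1  0.6 -0.6] w 0.0551 tcp [0.4893 0.102  0.0923]
after-spin delta [ 0.1  2.7 43.8]
```

>>> arm_command(steps=[[2, 3.3, 15, 0, -1], [0, 0, 15, 0, -1], [0, 0, 6, 0, -1], [0, 0, 0, 0, -1]])

```text
time_s: 37.88
tool_pos: [0.4896, 0.1049, 0.0552]
orientation: [0.021, 0.018, 1.0, -0.008]
ft_force: [0.2, -0.1, -2.1]
gripper_width: 0.0551
```

```bash
python3 go.py .4892 .1047 .0485 88.5
```

```text
t 37.88 tool delta mm [ 0.7 -0.1  6.6] spin -0.55 zax [ 0.0424 -0.0161 -0.999 ] F [ 0.2 -0.1 -2.1] w 0.0551 tcp [0.4896 0.1049 0.0552]
after-spin delta [ 0.4 -0.2  6.7]
```

>>> arm_command(steps=[[0.7, 0, 3, 0, -1], [0, 0, 2, 0, -1], [0, 0, 1, 0, -1], [0, 0, 0, 0, -1]])

```text
time_s: 38.38
tool_pos: [0.4896, 0.1049, 0.0496]
orientation: [0.022, 0.018, 1.0, -0.008]
ft_force: [0.3, -0.2, -1.1]
gripper_width: 0.0549
```

>>> arm_command(steps=[[0, 0, 0.7, 0, -1], [0, 0, 0, 0, -1]])

```text
time_s: 38.62
tool_pos: [0.4897, 0.1048, 0.049]
orientation: [0.022, 0.018, 1.0, -0.008]
ft_force: [0.2, 0.1, -1.6]
gripper_width: 0.055
```

>>> arm_command(steps=[[0, 0, 0.5, 0, -1], [0, 0, 0, 0, -1]])

```text
time_s: 38.88
tool_pos: [0.4899, 0.1049, 0.0487]
orientation: [0.022, 0.018, 1.0, -0.008]
ft_force: [-0.6, 0.1, 0.1]
gripper_width: 0.0553
```

>>> arm_command(steps=[[0, 0, 0.5, 0, -1], [0, 0, 0, 0, -1], [0, 0, 0, 0, 0.3], [0, 0, 0, 0, 0.6], [0, 0, 0, 0, 1], [0, 0, 0, 0, 1], [0, 0, 0, 0, 1]])

```text
time_s: 39.75
tool_pos: [0.4902, 0.1049, 0.0485]
orientation: [0.023, 0.018, 1.0, -0.008]
ft_force: [0.1, 0.1, -1.4]
gripper_width: 0.0855
```

>>> arm_command(steps=[[0, 0, -20, 0, 1], [0, 0, -40, 0, 1], [0, 0, -50, 0, 1], [0, 0, -50, 0, 1], [40, 0, 0, 0, 1], [40, 0, 0, 0, 1], [0, 0, 0, 0, 1]])

```text
time_s: 40.62
tool_pos: [0.4007, 0.1103, 0.21]
orientation: [0.023, 0.018, 1.0, -0.007]
ft_force: [-0.2, 0.2, 0.1]
gripper_width: 0.0855
```

```bash
cat > m14.py <<'E'
from h import *
from plant import ctrl
s,p,im=shot(ctrl,'w14')
for n in("top","side"):
    i=ctrl.camera(n)[:,:,::-1].copy(); cv2.imwrite(f"pics/{n}14.png",i)
    P=ctrl.camera_params(n)
    draw(i,proj(P,cyl(.488,.1047,[(.028,.004),(.028,.068)]))); draw(i,proj(P,cyl(.4937,.2933,[(.030,.004),(.030,.058),(.026,.074)]))); draw(i,proj(P,boxpts(.545,-.2937,-.014,.062,.044,.004,.074)))
    z=i[190:310,210:480] if n=="top" else i[130:390,200:400]
    cv2.imwrite(f"pics/{n}14z.png",cv2.resize(z,None,fx=2.9 if n=="top" else 2.3,fy=2.9 if n=="top" else 2.3,interpolation=cv2.INTER_CUBIC))
E
python3 m14.py
```

```text
t 40.625 tcp [0.4007 0.1103 0.21  ] yaw(y axis) deg 87.93 zax [ 0.045 -0.016 -0.999] F [-0.2  0.2  0.1] w 0.0855
```

View pics/w14.png

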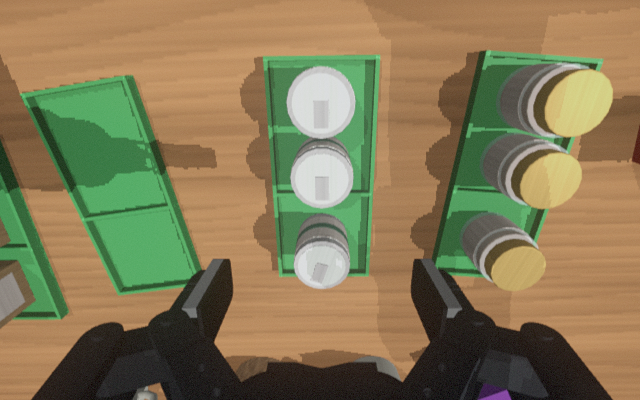

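View pics/top14.png

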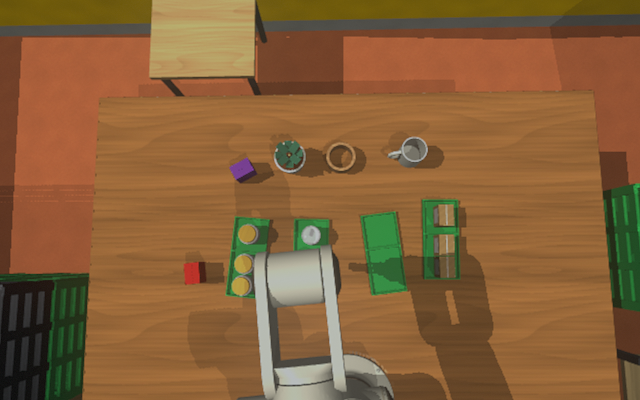

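View pics/side14z.png

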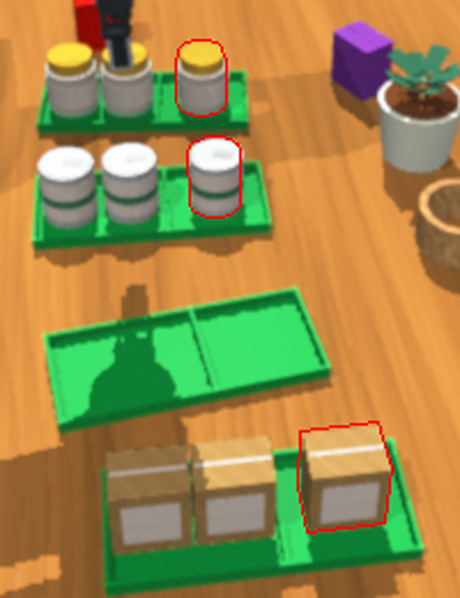

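Run:
```python
from h import *
from plant import ctrl
a=cv2.imread("pics/top0.png").astype(int)[125:185,255:440];b=cv2.imread("pics/top14.png").astype(int)[125:185,255:440]
print("bystander px changed>40:",(abs(a-b).max(2)>40).sum())
im=cv2.imread("pics/w14.png"); s,p=pickle.load(open("pics/w14.pkl","rb"))
hsv=cv2.cvtColor(im,cv2.COLOR_BGR2HSV); m=((hsv[...,1]<80)&(hsv[...,2]>40)).astype(np.uint8); m[:213]=0;m[:,:280]=0;m[:,366:]=0;m[292:]=0
print("can",fitsil(p,m,"can",(.488,.1047))[:3],"bay",fittray(p,green(im),TR["can"]))
print(ctrl.job_done())
```

```text
bystander px changed>40: 0
can (array([0.48983028, 0.10354863]), np.float64(45.48388671875), np.float32(3538.0)) bay (array([ 0.41984523,  0.10636256, -0.02516758]), np.float64(117.6318359375), np.float32(23104.0), array([0.48782369, 0.10465135]))
the job is handed in; nothing more can be done
None
```

The can, jar and carton are each standing upright in the bay of their own tray. The empty tray is empty again, and the job was handed in after about 41 s of the 112 s allowed. I moved the can into the empty tray's bay first. Then I brought home the jar, the carton and finally the can.

**Checks:**
- **Can:** the last wrist picture puts it about 2 mm from its bay centre.
- **Jar and carton:** I didn't fit either numerically after release. Their outlines drawn at the targeted spots line up in the last side picture (the carton's in a wrist picture too).
- **Mug, tape and plant:** that part of the top picture has no pixels changed beyond the threshold since the start.
- **Forces:** the readings I saw stayed at or below about 3 N, and I saw no drop or tip-over.

**What disagreed:**
- **Tool tilt:** the arm's tool drifted up to about 2.6° off vertical because the moves can't correct it. I reduced it partway with in-and-out moves. The tilted jaws still set the jar and the can's final placing down level to within about 1°.
- **Bay readings:** two bay estimates taken while carrying were off along x because the load hid the end wall. I discarded the carton tray's estimate, which was about 9 mm off. For the spare tray I averaged in the other, which was about 3 mm off. The can still landed within 2 mm there.

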